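# Put four mixed-up lab containers back on their own stations

### The arm

A 7-joint arm with a two-finger parallel gripper is mounted at the origin on a cart in front of the work surface, level with it; the furniture and walls round the work are solid. World frame = base frame: x ahead of the robot, y to its left, z up, the work surface at z = 0. Lengths are in m, angles in rad, forces in N, time in s.
With the tool pointing down it reaches from about 0.35 to 0.9 m from the base axis. Payload 19.9 kg.
Tool frame: the origin (TCP) lies at the very end of the fingers, on their centre line; the grasp point (between the pads) lies 19 mm behind it; z points along the fingers, y is the direction in which the jaws open and shut (so a half turn about z gives the same grasp; the last joint's range is limited). The gripper opens to 85 mm and grips with 20 to 120 N. Pads are 22 mm wide; open, the fingers measure 114 mm over their backs; the gripper's body (76 mm by 85 mm) begins 54 mm behind the grasp point. The pads swing forward as they close: fully open they stand 13 mm farther back than shut.
Start: joints at [1.27, 0.417, -0.01, 1.614, 0.005, 1.111, -0.053], TCP at [0.16, -0.604, 0.195] pointing down, gripper open.
Joint ranges: [-2.81, 2.81], [-0.39, 2.02], [-1.27, 1.25], [0.06, 2.57], [-1.19, 4.33], [0.19, 2], [-2.82, 2.82]. Speed limits (rad/s): [1.89, 1.89, 2.39, 2.39, 3.01, 3.01, 3.01].

### API

Orientations are given as a rotation vector (axis times angle).
In Python, from station import * gives the robot as it stands.
- The arm moves only by the tool apply_moves, never from a script. Its argument "targets" is a list that holds one entry, the list of rows, each a list of 6 numbers: the shift along the world's x, y, z in units of 25 mm (1.0 is 25 mm), then the turn, a rotation vector about the world's x, y, z in units of 5 degrees (1.0 is 5 degrees). A call has 1 to 12 rows; each row is the pose to reach, as a shift and turn from the pose measured when the call began; what a row does not reach only later rows make up. A row lasts 1/8 s, in which the tool goes at most 62.5 mm and 10.7 degrees, less where a joint would pass 70% of its speed; a pose out of reach is approached as far as the arm can. A call with a gripper value outside its range is refused whole. "fingers" is the finger opening in mm, from 0 to 85.4, set as the call begins (left out, the last holds). The fingers move at their own pace and stop on an object; "newtons" is the grip in N (left out, the last holds). Time passes only in rows, so rows that repeat a pose let the fingers close. It gives the time, the measured TCP pose, the force and the opening at its end, in the units of the state.
- get_obs(): the state, without advancing time (a new reading comes with each control period).
- grab_frame(name): name is "scene" or "top" or "wrist"; returns a dict with "pixels" (384x512x3 uint8, red, green, blue), "K" (3x3 intrinsics, pixels), "T" (4x4, takes a point from camera to world coordinates). Camera axes: x right, y down, z forward; pixel columns grow to the right and rows downward; lengths in m; the calibration is good to about 2 mm. A picture is of the moment at which its call begins. There is no depth.
- hand_in(): hands the job in, once; it reports no verdict.
The state is a dict: "t": time; "q": joint angles; "joint_vel": joint speeds; "effort": joint torques, N m; "ee_pos": TCP position; "tcp_rot": TCP orientation; "wrist_force": force on the tool from outside, world axes, zero at the start; "torque": the same for the moment, N m; "finger_gap": finger opening in m.
Only numpy, scipy, OpenCV 4.12 (cv2) and the standard library are available. Lean on these libraries where they do the work, as an engineer would, in place of code of your own. Each camera call takes 0.05 s, during which the arm holds its last target.

### The job

The four containers have been put on one another's stations. Put each upright in the middle of its own: the crucible on the balance pan, the brown jar on the stirrer plate, the dropper bottle in the square steel drip tray and the white-capped vial on the round cork stand. Each station takes only one container at a time, so use a free spot such as the bare white tile on the way; set things down rather than letting them drop or tip over, and leave the glass beaker where it stands.

Things in the scene. Friction and masses are not known exactly. Their poses are not given: they have to be found in the camera images.
- crucible: Cream alumina crucible, open, 34 mm across the rim at the top, 22 mm across the foot, 36 mm high, about 30 g; grasp at the upper half from above. Origin: centre of its underside, z up along its axis. Starts on the drip tray or the cork stand. Belongs on the balance.
- jar: Brown jar with a ribbed green cap, closed and rigid, 48 mm across, 80 mm high, about 85 g. Origin: centre of its underside, z up along its axis. Starts on the drip tray or the cork stand. Belongs on the stirrer.
- dropper: Slim brown dropper bottle with a black rubber teat on top; body 32 mm across up to about 60 mm high, narrow collar and teat above, 102 mm high in all, about 70 g; grasp the body. Origin: centre of its underside, z up along its axis. Starts on the balance or the stirrer. Belongs in the drip tray.
- vial: Clear screw-cap vial with a white ribbed cap, 30 mm across, 76 mm high, about 22 g. Origin: centre of its underside, z up along its axis. Starts on the balance or the stirrer. Belongs on the cork stand. (The two small dark-capped vials at the back are not part of the job.)
- balance: Low white balance, housing 100 x 100 mm, with a round steel pan 76 mm across; dark display on its front edge. Origin: on the worktop right under the centre of the pan; the pan's top is 35 mm above it, flat, no rim. z up, x away from the display. Fixed; its place on the worktop varies.
- stirrer: Low grey stirrer, housing 100 x 100 mm, with a square white plate 78 x 78 mm and a black knob at its front. Origin: on the worktop right under the centre of the plate; the plate's top is 35 mm above it, flat, no rim. z up, x away from the knob. Fixed; its place on the worktop varies.
- drip_tray: Square steel drip tray 96 x 96 mm. Origin: centre of its underside; inner floor 4 mm above it, 90 mm wide; rim 3 mm thick, its top 9 mm above the origin. z up. Fixed; its place on the worktop varies.
- cork_stand: Round cork stand 96 mm across. Origin: centre of its underside; inner floor 4 mm above it, 86 mm across; rim 5 mm thick, its top 9 mm above the origin. z up. Fixed; its place on the worktop varies.
- spare_tile: Bare white square tile 90 x 90 mm, 8 mm thick, flat: a free spot to park one container for a while. Origin: centre of its underside. z up. Fixed; its place on the worktop varies. (Right of all stations a fixed grey bench instrument, 250 mm high, fills x 0.30 to 0.80 m, y below -0.35 m: pass well over it when coming from that side.)
- beaker: Empty clear glass beaker, 64 mm across (68 mm over its lip), 82 mm high, loose, standing on the worktop among the stations; not to be moved. Origin: centre of its underside, z up. (Not to be handled: pen, tweezers, spanner and memory stick, up to 10 mm high, lie between and before the stations; clutter up to 191 mm high stands at the back, x above 0.73 m.)
Things that resemble listed ones, but are neither listed nor needed, are in the scene too. Leave any red or turquoise look-alike of the vial alone.

How it is judged:
At the end, for the whole second after the job is handed in: Crucible on the balance, jar on the stirrer, dropper bottle in the drip tray, vial on the cork stand: each within 15 mm of the middle of its station, standing on it upright (within 0.1 rad), released and at rest; the beaker within 30 mm of where it stood (horizontal distance between crucible and balance below 0.015 m and z of crucible in the frame of balance between 0.032 and 0.039 m and angle between each of crucible, jar, dropper, vial's own z axis and vertical below 0.1 rad and linear speed of each of crucible, jar, dropper, vial below 0.02 m/s and angular speed of each of crucible, jar, dropper, vial below 0.2 rad/s and horizontal distance between jar and stirrer below 0.015 m and z of jar in the frame of stirrer between 0.032 and 0.039 m and horizontal distance between dropper and drip_tray below 0.015 m and z of dropper in the frame of drip_tray between 0.001 and 0.008 m and horizontal distance between vial and cork_stand below 0.015 m and z of vial in the frame of cork_stand between 0.001 and 0.008 m and distance of beaker from where it was at the start of the episode below 0.03 m); the robot touches nothing.
It fails at once if one of the four containers is tipped over (angle between any of crucible, jar, dropper, vial's own z axis and vertical above 0.7 rad).
It fails at once if one of the four containers is let fall from more than about 25 mm ((linear speed of crucible above 0.7 m/s and contact force between the fingers and crucible below 0.05 N) or (linear speed of jar above 0.7 m/s and contact force between the fingers and jar below 0.05 N) or (linear speed of dropper above 0.7 m/s and contact force between the fingers and dropper below 0.05 N) or (linear speed of vial above 0.7 m/s and contact force between the fingers and vial below 0.05 N)).
It fails at once if the beaker is knocked over (angle between beaker's own z axis and vertical above 0.5 rad).
It fails at once if the beaker is pushed away by more than 30 mm (distance of beaker from where it was at the start of the episode above 0.03 m).
It also fails if it takes over 134 s, if anything falls off the work surface, if the arm or the gripper's body presses on something with over 40 N, if the wrist force passes 120 N, or if a joint passes its speed limit or range.

## Working session

There is one attempt and no reset: what is moved stays moved. The work goes in short steps, Python scripts to look and compute and a tool call to move; the robot and the scene stay as the last step left them, time stands still between calls to the robot, and variables do not carry over. Pictures are saved under pics/ and viewed, and the job is handed in when it is done.

Besides the shell and the picture viewer there is one more tool, called after ">>>" as name([rows], argument=value, ...), one row to a line, values as JSON. apply_moves: Moves the arm, as the interface text tells. Its arguments: {"type":"object","properties":{"targets":{"type":"array","items":{"type":"array","items":{"type":"array","items":{"type":"number"}}}},"fingers":{"type":"number"},"newtons":{"type":"number"}},"required":["targets"]}

```bash
ls; mkdir -p pics
python3 - <<'E'
from station import *
import cv2
o=get_obs();print(o['t'],o['ee_pos'],o['tcp_rot'],o['finger_gap'])
for n in("scene","top","wrist"):
    f=grab_frame(n);cv2.imwrite(f'pics/{n}0.png',f['pixels'][:,:,::-1]);print(n,f['K'].tolist(),f['T'].round(4).tolist())
E
```

```text
pics
0.0 [ 0.15982744 -0.60382227  0.19425992] [-3.11415980e+00 -4.05174676e-01  3.47404512e-04] 0.08545662317940635
scene [[368.5059921808322, 0.0, 255.61224505834673], [0.0, 368.5059921808322, 190.66499627923412], [0.0, 0.0, 1.0]] [[0.9119, -0.2456, 0.3287, 0.3249], [-0.4102, -0.5707, 0.7114, -0.6277], [0.0129, -0.7836, -0.6212, 0.5839], [0.0, 0.0, 0.0, 1.0]]
top [[398.83587559613113, 0.0, 253.85623608603512], [0.0, 398.83587559613113, 190.31406140193545], [0.0, 0.0, 1.0]] [[0.0167, -0.9938, 0.1096, 0.5033], [-0.9997, -0.0148, 0.0174, -0.0279], [-0.0157, -0.1099, -0.9938, 0.9144], [0.0, 0.0, 0.0, 1.0]]
wrist [[269.81550856879943, 0.0, 251.65843859353947], [0.0, 269.81550856879943, 191.17944732676722], [0.0, 0.0, 1.0]] [[0.2554, -0.922, -0.291, 0.2337], [-0.9668, -0.2438, -0.0761, -0.5838], [-0.0008, 0.3007, -0.9537, 0.372], [0.0, 0.0, 0.0, 1.0]]
```

View pics/scene0.png

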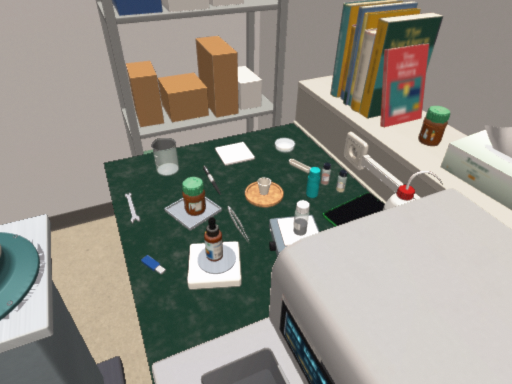

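View pics/top0.png

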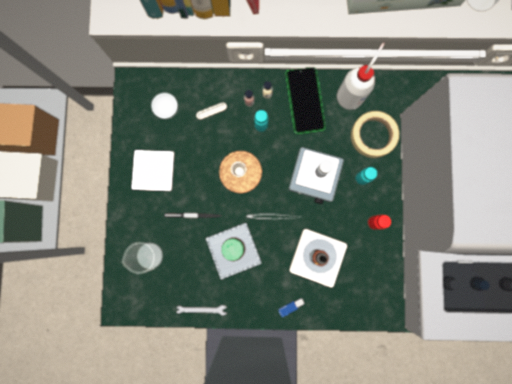

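```bash
cat > h.py <<'E'
from station import *
import cv2, numpy as np
def ray(f,u,v):
    d=f['T'][:3,:3]@np.linalg.solve(f['K'],[u,v,1.]);return f['T'][:3,3],d
def plane(f,u,v,z):
    c,d=ray(f,u,v);return c+d*(z-c[2])/d[2]
def proj(f,p):
    T=np.linalg.inv(f['T']);q=f['K']@(T[:3,:3]@np.array(p)+T[:3,3]);return q[:2]/q[2]
def tri(obs):
    A=np.zeros((3,3));b=np.zeros(3)
    for f,u,v in obs:
        c,d=ray(f,u,v);d=d/np.linalg.norm(d);M=np.eye(3)-np.outer(d,d);A+=M;b+=M@c
    return np.linalg.solve(A,b)
def save(im,n,s=1): cv2.imwrite(f'pics/{n}.png',cv2.resize(im,None,fx=s,fy=s,interpolation=cv2.INTER_CUBIC)[:,:,::-1])
E
python3 - <<'E'
from h import *
f=grab_frame('top');im=f['pixels'];save(im[120:300,110:390],'topc',2.8)
s=grab_frame('scene');save(s['pixels'][120:300,110:360],'scc',3.1)
E
```

```text
(no output)
```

View pics/topc.png

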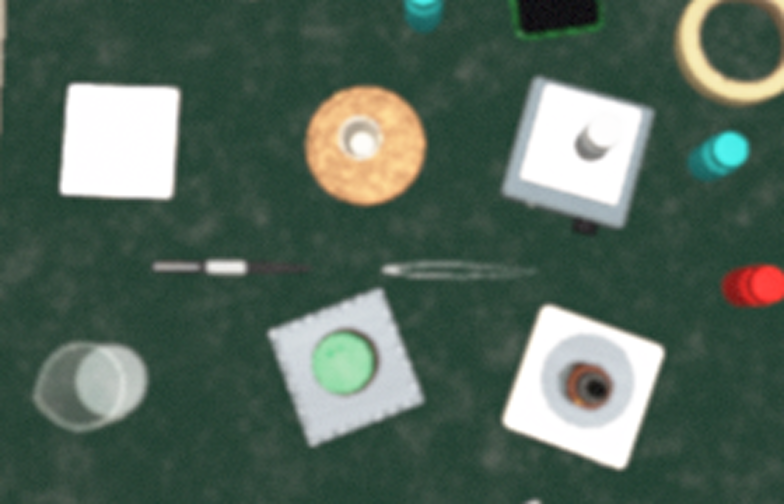

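View pics/scc.png

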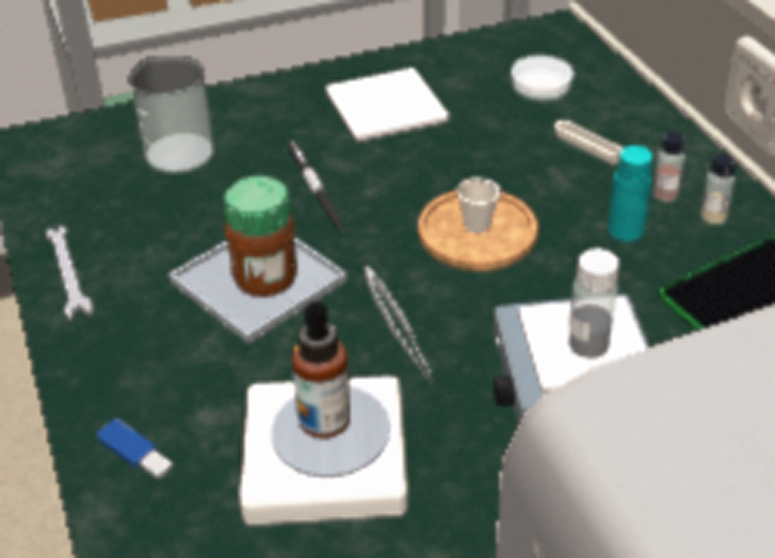

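Run:
```python
from h import *
f=grab_frame('top');im=f['pixels'];h=cv2.cvtColor(im,cv2.COLOR_RGB2HSV)
H,S,V=[h[...,i].astype(int) for i in range(3)]
def cont(m,box,name,z,rect=False,op=0):
    x0,x1,y0,y1=box;k=np.zeros(m.shape,np.uint8);k[y0:y1,x0:x1]=m[y0:y1,x0:x1]*255
    if op:k=cv2.morphologyEx(k,cv2.MORPH_OPEN,np.ones((op,op)))
    c=max(cv2.findContours(k,0,1)[0],key=cv2.contourArea)
    P=np.array([plane(f,u,v,z)[:2] for u,v in c[:,0]],np.float32)*1000
    r=cv2.minAreaRect(P);e=cv2.minEnclosingCircle(P)
    print(name,'rect',np.round(r[0],1),np.round(r[1],1),round(r[2],1),'circ',np.round(e[0],1),round(2*e[1],1),'px',c[:,0].min(0),c[:,0].max(0))
green=(H>60)&(H<95)&(S>60)&(V<110)
ng=~green
for n,u,v in [('bg',200,130),('jarcap',232,249),('tray',250,255),('pan',305,250),('house',300,275),('plate',305,165),('stirh',295,185),('vcap',325,168),('vbody',320,173),('cruc',239,165),('crin',239,171)]:print(n,h[v,u])
cont(ng,(125,180,145,195),'tile',.008)
cont(ng,(215,267,148,198),'cork',.009)
cont(ng,(203,265,218,282),'tray',.009)
cont((S<25)&(V>170),(285,350,225,290),'bal house',.03)
cont((V<205)&(S<60)&(V>120),(300,342,235,275),'pan',.035,op=3)
cont((S<15)&(V>200),(285,350,145,203),'plate',.035)
cont(ng,(285,347,145,196),'stirhouse',.03)
cont((H>45)&(H<85)&(V>120)&(S>40),(210,260,230,270),'jarcap',.084)
cont((V>120)&(S<60),(228,250,160,180),'cruc',.04)
np.set_printoptions(linewidth=250)
print(V[158:182,312:336]); print(S[158:182,312:336])
print(V[158:184,226:254])
```

```text
bg [ 76 106  70]
jarcap [ 67  56 226]
tray [103  14 213]
pan [104  13 214]
house [ 20  13 231]
plate [  0   0 255]
stirh [101  28 189]
vcap [  0   1 254]
vbody [ 30   5 148]
cruc [ 19  41 182]
crin [ 24   5 254]
tile rect [644.4 222.9] [ 99.4 104.1] 88.8 circ [647.3 223.2] 132.3 px [130 149] [174 194]
cork rect [645.3  20.7] [102.2 101.3] 0.8 circ [648.2  22.2] 108.7 px [218 150] [262 194]
tray rect [466.1  33.2] [104.1 106. ] 22.4 circ [467.  33.] 139.4 px [205 222] [261 279]
bal house rect [ 455.5 -154.9] [101.5 101.1] 70.7 circ [ 455.8 -154.8] 136.3 px [290 229] [346 286]
pan rect [ 459.6 -138. ] [19.5  6.5] 0.0 circ [ 459.6 -138. ] 20.5 px [309 251] [312 260]
plate rect [ 645.5 -152.2] [82.3 81.7] 75.1 circ [ 644.8 -152.6] 110.4 px [295 150] [339 193]
stirhouse rect [ 639.8 -148. ] [112.4 107.3] 74.0 circ [ 640.8 -149.8] 142.2 px [287 146] [343 195]
jarcap rect [471.5  29.7] [45.1 44.9] 45.9 circ [472.   29.7] 46.6 px [221 238] [243 260]
cruc rect [646.9  23.5] [31.5 31.2] 0.8 circ [647.4  23.2] 33.6 px [231 162] [245 176]
[[255 255 255 255 255 255 255 255 255 255 255 255 255 255
[... 6411 characters left out ...]
 248 248]
 [240 232 230 229 230 230 231 232 234 238 241 239 236 234 234 236 237 240 243 242 238 237 242 247 249 250 251 250]
 [239 234 232 230 230 232 232 230 232 237 241 240 236 236 235 235 233 238 242 240 237 240 244 248 250 250 251 251]
 [236 234 236 235 234 237 241 240 238 240 242 240 238 236 233 231 232 238 241 239 236 240 245 247 247 247 247 247]
 [230 232 235 236 235 240 246 248 247 247 244 240 236 233 231 234 237 241 243 240 237 238 244 247 244 240 238 238]
 [230 231 233 232 230 236 245 249 249 248 244 238 237 233 234 239 245 249 248 245 240 241 245 248 244 237 231 229]
 [233 234 230 227 227 230 237 243 245 244 241 239 238 234 236 242 248 250 250 248 244 242 245 246 242 235 233 230]]
```

Run:
```python
from h import *
f=grab_frame('top');s=grab_frame('scene');im=f['pixels'].astype(int)
d=im[...,2]-im[...,0]
k=np.zeros(d.shape,np.uint8);k[225:290,285:350]=((d>0)*255)[225:290,285:350]
k=cv2.morphologyEx(k,cv2.MORPH_OPEN,np.ones((3,3)))
for c in cv2.findContours(k,0,1)[0]:
    if cv2.contourArea(c)<100:continue
    c=cv2.convexHull(c)
    P=np.array([plane(f,u,v,.035)[:2] for u,v in c[:,0]],np.float32)*1000
    print('pan?',cv2.minEnclosingCircle(P),cv2.minAreaRect(P),cv2.fitEllipse(P))
# predicted projections
for n,p,z in[('vial',(640,-155),.035),('dropper',(458,-154),.035)]: print(n,proj(s,[p[0]/1e3,p[1]/1e3,z]))
a=f['pixels'][235:280,295:345];b=f['pixels'][145:200,290:345]
c=s['pixels'][190:280,185:240];e=s['pixels'][190:250,270:330]
save(a,'a',12);save(b,'b',10);save(c,'c',6.5);save(e,'e',10)
```

```text
pan? ((432.0754089355469, -205.0179443359375), 45.97376251220703) ((432.0755615234375, -205.00498962402344), (32.190834045410156, 86.13787078857422), 89.4583511352539) ((392.3303527832031, -204.97625732421875), (31.814001083374023, 173.60325622558594), 77.24794006347656)
pan? ((459.8729248046875, -157.17852783203125), 38.238224029541016) ((458.972900390625, -156.5166015625), (73.02195739746094, 73.93102264404297), 0.9651239514350891) ((460.0373840332031, -157.19053649902344), (74.70841217041016, 75.81011962890625), 128.10316467285156)
pan? ((457.10272216796875, -152.58673095703125), 98.52259063720703) ((457.102783203125, -152.58676147460938), (137.55662536621094, 141.08470153808594), 0.9338997602462769) ((479.8792724609375, -144.0899200439453), (148.43609619140625, 233.88352966308594), 72.6078109741211)
vial [296.38166443 229.79294823]
dropper [214.76966879 255.53149785]
```

View pics/a.png

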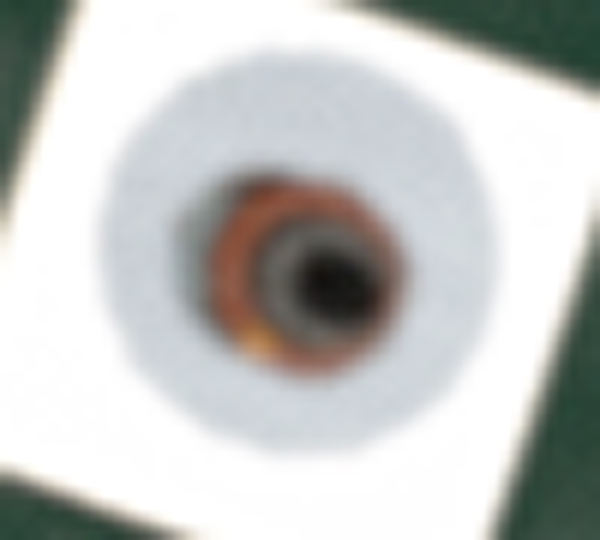

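View pics/b.png

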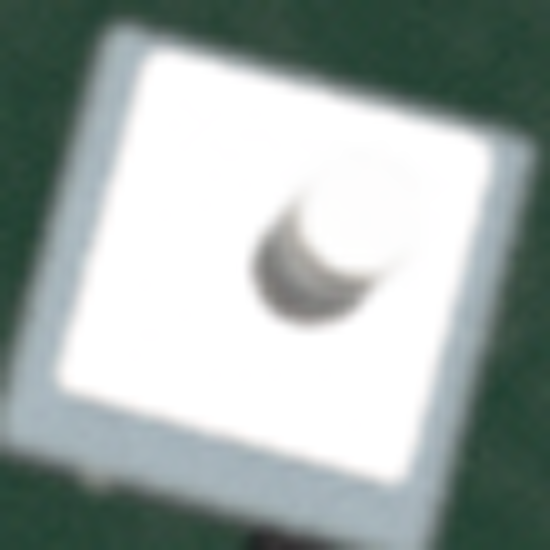

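View pics/c.png

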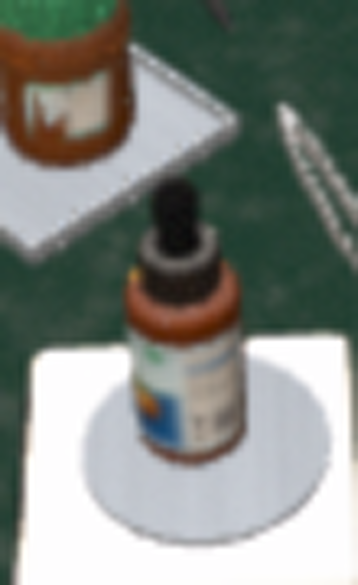

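View pics/e.png

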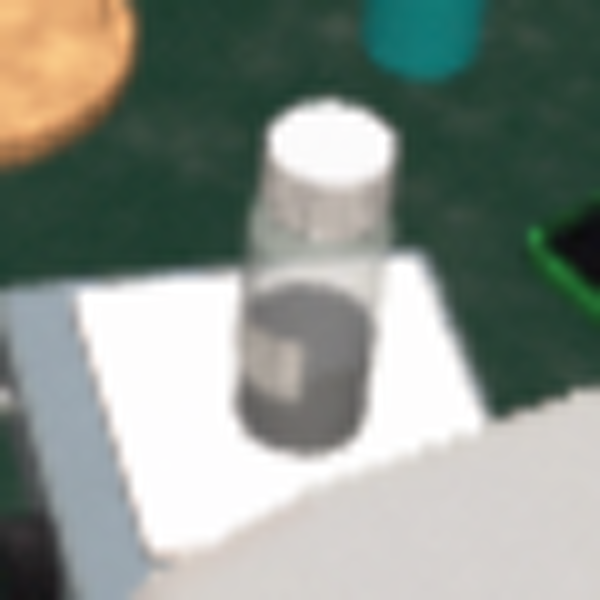

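Run:
```python
from h import *
f=grab_frame('top');s=grab_frame('scene')
print('teat',tri([(f,322.9,258.3),(s,211.9,218.5)])*1e3, plane(f,322.9,258.3,.135)*1e3)
print('dbody',plane(f,320.2,257.8,.094)*1e3)
print('vial',tri([(f,325.7,165.3),(s,302.7,203.8)])*1e3,plane(f,325.7,165.3,.111)*1e3,plane(s,302.7,203.8,.111)*1e3)
# jar in scene: cap green
h=cv2.cvtColor(s['pixels'],cv2.COLOR_RGB2HSV)
for n,p in [('jarcaptop',(.4715,.030,.084)),('crucrim',(.647,.0235,.04)),('cork',(.6453,.0207,.009)),('tray',(.466,.033,.009)),('pan',(.460,-.157,.035)),('plate',(.6455,-.152,.035)),('tile',(.6444,.223,.008)),('vbot',(.640,-.152,.035))]: print(n,proj(s,p))
# beaker base
print('beaker px')
save(f['pixels'][230:285,110:175],'bk',10)
```

```text
teat [ 459.39114699 -150.12457307  129.65432215] [ 459.61985075 -149.27131835  135.        ]
dbody [ 458.22737878 -150.20383992   94.        ]
vial [ 645.38877671 -159.33050706  108.971046  ] [ 645.30693152 -159.12447707  111.        ] [ 643.71142366 -161.28170165  111.        ]
jarcaptop [192.07768201 181.89216704]
crucrim [263.58448574 180.670682  ]
cork [263.12061225 191.34563166]
tray [192.44724765 207.00186575]
pan [216.24863618 256.28914277]
plate [297.95419238 228.15810673]
tile [233.1877317  151.76180808]
vbot [295.69142045 228.88048736]
beaker px
```

View pics/bk.png

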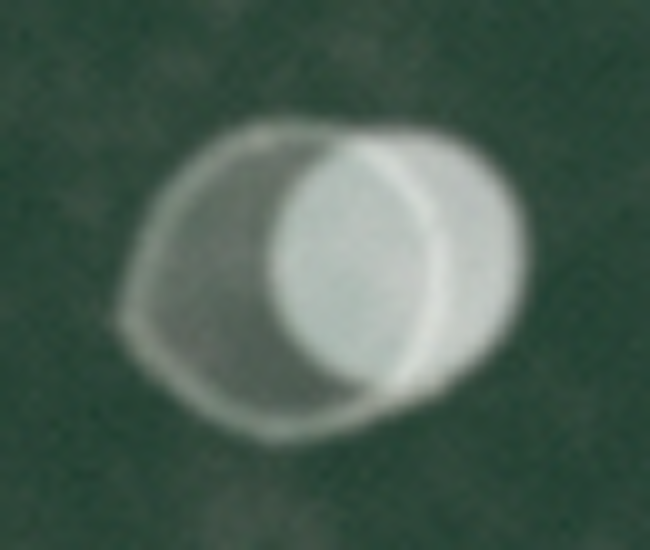

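>>> apply_moves([
  [[0,0,2,0,0,0],[0,0,4,0,0,0],[0,0,6,0,0,0],[0,0,8,0,0,0],[1,2,8.5,0,0,0],[2,4,8.5,0,0,0],[3,6,8.5,0,0,0],[4,8,8.5,0,0,0],[5,10,8.5,0,0,0],[6,12,8.5,0,0,0],[7,14,8.5,0,0,0],[8,16,8.5,0,0,0]],
], fingers=70, newtons=25)

```text
t: 2.0
ee_pos: [0.3604, -0.2023, 0.4075]
tcp_rot: [3.115, 0.405, 0.0]
wrist_force: [0.6, -0.8, -0.5]
finger_gap: 0.0702
```

>>> apply_moves([
  [[1.6,1.3,0,0,0,0],[3.2,2.6,0,0,0,0],[4.8,3.9,-0.5,0,0,0],[6.4,5.2,-1.5,0,0,0],[8,6.5,-3,0,0,0],[9.6,7.8,-5,0,0,0],[11,8.8,-7,0,0,0],[11.4,9,-8.3,0,0,0],[11.4,9,-8.3,0,0,0]],
])

```text
t: 3.12
ee_pos: [0.6443, 0.0236, 0.1965]
tcp_rot: [-3.114, -0.408, 0.008]
wrist_force: [-0.8, -0.5, 0.6]
finger_gap: 0.0701
```

Run:
```python
from h import *
o=get_obs();print(o['t'],o['ee_pos'],o['q'].round(2) if hasattr(o['q'],'round') else o['q'])
w=grab_frame('wrist');save(w['pixels'],'w1')
print(proj(w,[.647,.0235,.04]),proj(w,[.6453,.0207,.009]),proj(w,o['ee_pos']))
```

```text
3.125 [0.64432516 0.02355164 0.19651638] [ 0.35  0.52 -0.62  1.54  0.32  1.19 -1.63]
[252.97557279 166.89862571] [254.54890136 163.62987855] [252.66504461 218.61799757]
```

View pics/w1.png

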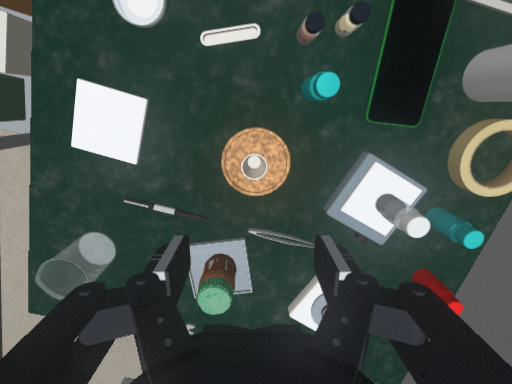

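>>> apply_moves([
  [[0.1,0,-2,0,0,0],[0.1,0,-4,0,0,0],[0.1,0,-5.5,0,0,0],[0.1,0,-6.5,0,0,0],[0.1,0,-7.2,0,0,0],[0.1,0,-7.2,0,0,0],[0.1,0,-7.2,0,0,0]],
])

```text
t: 4.05
ee_pos: [0.6483, 0.0228, 0.0208]
tcp_rot: [3.115, 0.406, 0.0]
wrist_force: [-0.4, 0.3, -0.1]
finger_gap: 0.0699
```

>>> apply_moves([
  [[0,0,0,0,0,0],[0,0,0,0,0,0],[0,0,0,0,0,0],[0,0,0,0,0,0],[0,0,0,0,0,0]],
], fingers=10)

```text
t: 4.68
ee_pos: [0.6483, 0.0229, 0.0207]
tcp_rot: [3.115, 0.406, -0.0]
wrist_force: [0.4, 0.5, 1.0]
finger_gap: 0.0097
```

Run:
```python
from h import *
w=grab_frame('wrist');save(w['pixels'],'w2')
s=grab_frame('scene');save(s['pixels'][140:260,200:330],'s2',5)
```

```text
(no output)
```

View pics/w2.png

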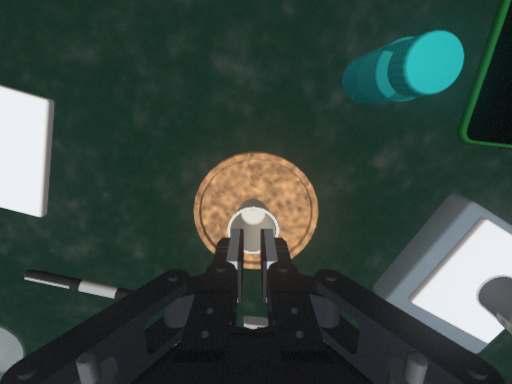

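View pics/s2.png

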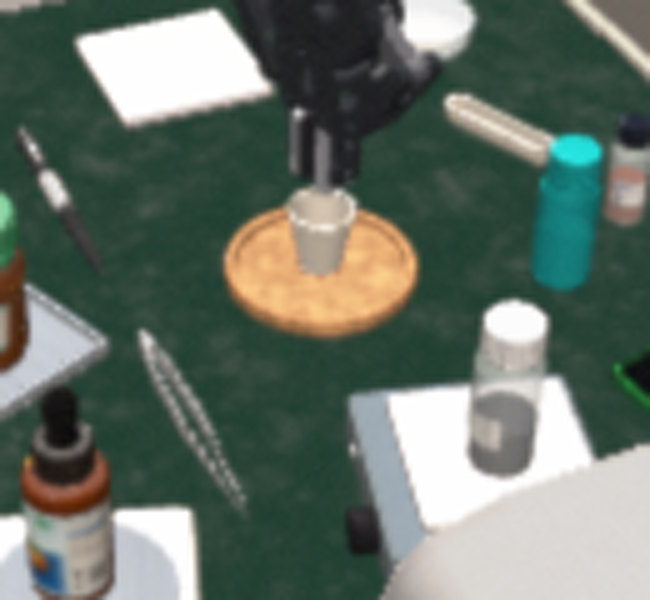

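Run:
```python
from h import *
o=get_obs();e=o['ee_pos'];s=grab_frame('scene');w=grab_frame('wrist');t=grab_frame('top')
p=proj(s,e);print(e,'scene crop',(p-[200,140])*5+2.5,'wrist',proj(w,e))
for z in(.004,.04,.06):
  q=[.647,.0235,z];print(z,(proj(s,q)-[200,140])*5+2.5,proj(w,q))
for z in (.03,.04,.05,.06,.07):
  q=[e[0],e[1],z];print(z,(proj(s,q)-[200,140])*5+2.5,proj(w,q))
save(w['pixels'][170:350,180:330],'w2c',5);save(s['pixels'][150:205,240:290],'s2c',11)
```

```text
[0.64831008 0.02290742 0.02073486] scene crop [322.28770317 236.80244321] wrist [252.61087027 218.59061178]
0.004 [318.54340435 262.97859778] [251.35451158 211.32287706]
0.04 [320.42242869 205.85340998] [251.31740635 232.02914749]
0.06 [321.5069236  172.88312078] [251.28970668 247.48672531]
0.03 [322.79160133 222.0356014 ] [252.66224734 224.00234005]
0.04 [323.34264161 205.88724994] [252.72355084 230.45965434]
0.05 [323.90128169 189.51618501] [252.79195922 237.66535068]
0.06 [324.46767986 172.9177672 ] [252.8687836  245.75753468]
0.07 [325.04199889 156.08722737] [252.95567886 254.91052043]
```

View pics/w2c.png

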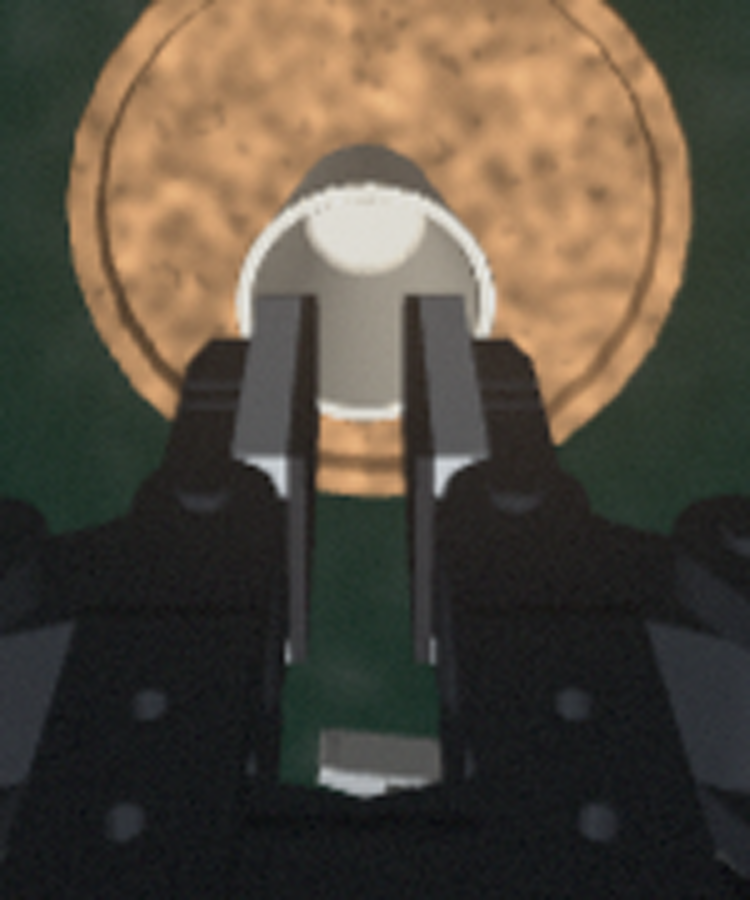

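View pics/s2c.png

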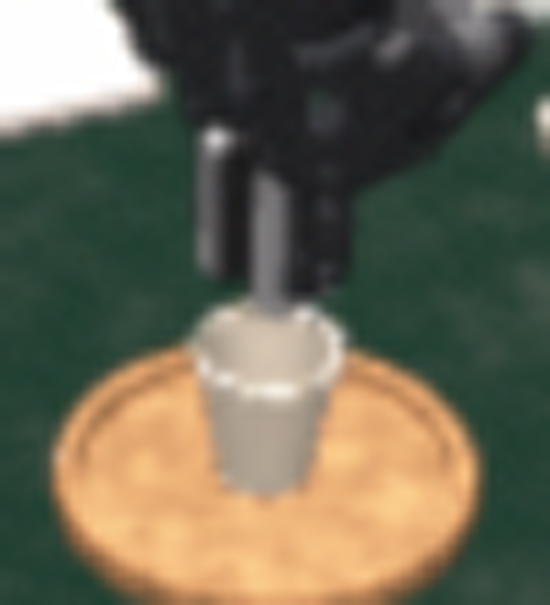

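Run:
```python
from h import *
o=get_obs();e=o['ee_pos'];s=grab_frame('scene');w=grab_frame('wrist')
n=np.array([.967,.256,0]);y=np.array([.256,-.967,0])
for z in (.02,.03,.04,.05):
  for k in(.011,-.011):
    q=[e[0],e[1],z]+k*n;q[2]=z
    print(z,k,'w2c',(proj(w,q+.005*y)-[180,170])*5+2.5,(proj(w,q-.005*y)-[180,170])*5+2.5,'s2c',(proj(s,q+.005*y)-[240,150])*11+5)
```

```text
0.02 0.011 w2c [401.27704925 171.22610819] [330.21628808 171.25376696] s2c [319.70162679 405.39373322]
0.02 -0.011 w2c [399.95307151 313.19071131] [331.28473074 313.21980279] s2c [245.37713441 442.38324508]
0.03 0.011 w2c [403.44947127 197.03533314] [328.6312741  197.06492267] s2c [321.24202731 370.3898697 ]
0.03 -0.011 w2c [401.98109466 345.32760313] [329.81029904 345.35874086] s2c [246.42593456 407.20775906]
0.04 0.011 w2c [405.86445696 225.72630955] [326.86928061 225.75810063] s2c [322.80346997 334.90784713]
0.04 -0.011 w2c [404.22711544 380.91897538] [328.17737381 380.95244303] s2c [247.48923691 371.54588691]
0.05 0.011 w2c [408.56503395 257.81022252] [324.89891312 257.84454433] s2c [324.3863889  298.93780053]
0.05 -0.011 w2c [406.72828004 420.55346198] [326.35894767 420.58960303] s2c [248.56734435 335.3874702 ]
```

>>> apply_moves([
  [[0,0,0.4,0,0,0],[0,0,0.4,0,0,0],[0,0,0.2,0,0,0],[0,0,0,0,0,0],[0,0,-0.4,0,0,0],[0,0,-0.8,0,0,0],[0,0,-0.8,0,0,0]],
], fingers=60)

```text
t: 5.9
ee_pos: [0.6476, 0.0229, -0.0004]
tcp_rot: [-3.115, -0.406, 0.003]
wrist_force: [0.2, -0.0, -1.4]
finger_gap: 0.0597
```

Run:
```python
from h import *
o=get_obs();print(o['ee_pos'],o['q'],o['wrist_force'])
w=grab_frame('wrist');s=grab_frame('scene')
save(w['pixels'],'w3');save(s['pixels'][130:210,220:310],'s3',8)
```

```text
[ 6.47639724e-01  2.28941847e-02 -4.49277481e-04] [ 0.28459895  0.7482611  -0.52027259  1.66240514  0.46321719  0.8582447
 -1.74060905] [ 0.22355997 -0.03550762 -1.38191299]
```

View pics/w3.png

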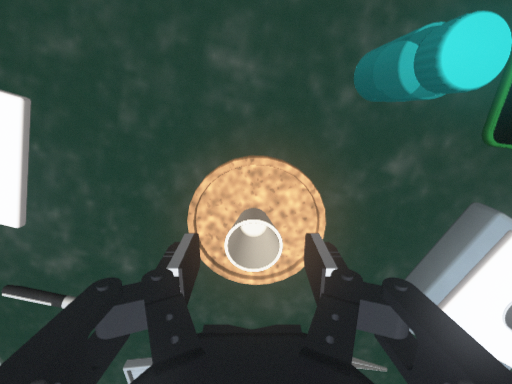

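View pics/s3.png

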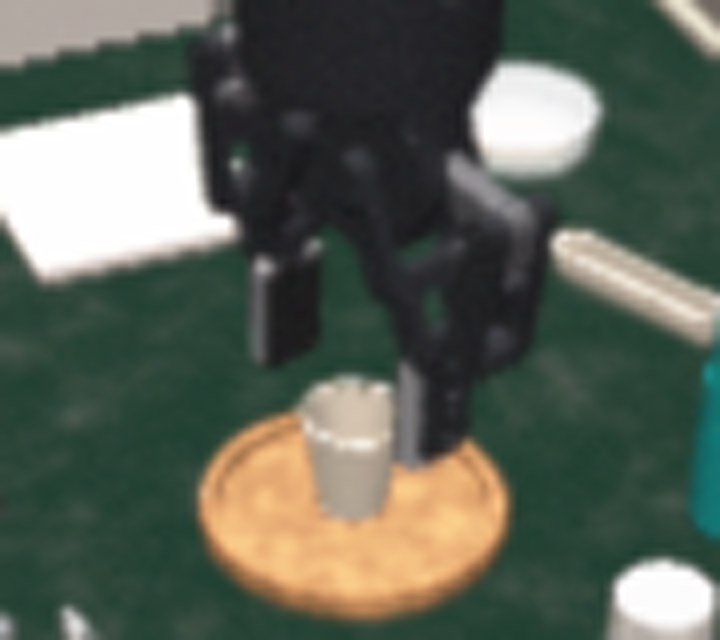

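>>> apply_moves([
  [[0,0,-0.4,0,0,0],[0,0,-0.7,0,0,0],[0,0,-0.7,0,0,0],[0,0,-0.7,0,0,0]],
])

```text
t: 6.5
ee_pos: [0.6484, 0.023, -0.0168]
tcp_rot: [-3.115, -0.406, 0.0]
wrist_force: [0.3, 0.3, 0.3]
finger_gap: 0.0604
```

>>> apply_moves([
  [[0,0,0,0,0,0],[0,0,0,0,0,0],[0,0,0,0,0,0],[0,0,0,0,0,0]],
], fingers=15)

```text
t: 7.0
ee_pos: [0.6487, 0.023, -0.0164]
tcp_rot: [3.115, 0.406, 0.001]
wrist_force: [0.6, -0.4, 5.5]
finger_gap: 0.0313
```

Run:
```python
from h import *
w=grab_frame('wrist');s=grab_frame('scene')
a=cv2.resize(w['pixels'][160:320,150:350],None,fx=3,fy=3);b=cv2.resize(s['pixels'][130:210,230:280],None,fx=4,fy=6)[:480]
save(np.hstack([a,b]),'w4')
```

```text
(no output)
```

View pics/w4.png

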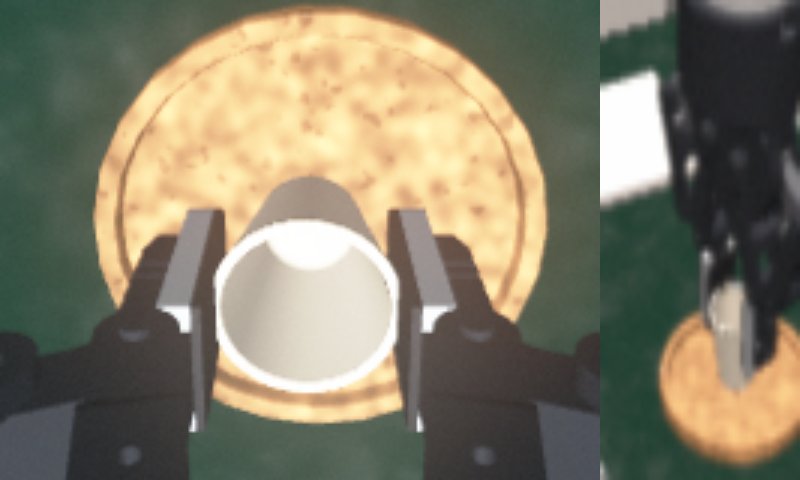

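>>> apply_moves([
  [[0,0,0.2,0,0,0],[0,0,0.6,0,0,0],[0,0,1.2,0,0,0],[0,0,2.2,0,0,0],[0,0,3,0,0,0],[0,0,3,0,0,0]],
])

```text
t: 7.85
ee_pos: [0.6497, 0.0231, 0.0606]
tcp_rot: [3.115, 0.406, 0.005]
wrist_force: [0.3, -0.5, -0.3]
finger_gap: 0.0311
```

Run:
```python
from h import *
w=grab_frame('wrist');s=grab_frame('scene')
a=cv2.resize(w['pixels'][160:320,150:350],None,fx=2.5,fy=2.5);b=cv2.resize(s['pixels'][100:200,220:300],None,fx=4,fy=4)[:400]
save(np.hstack([a,b]),'w5')
```

```text
(no output)
```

View pics/w5.png

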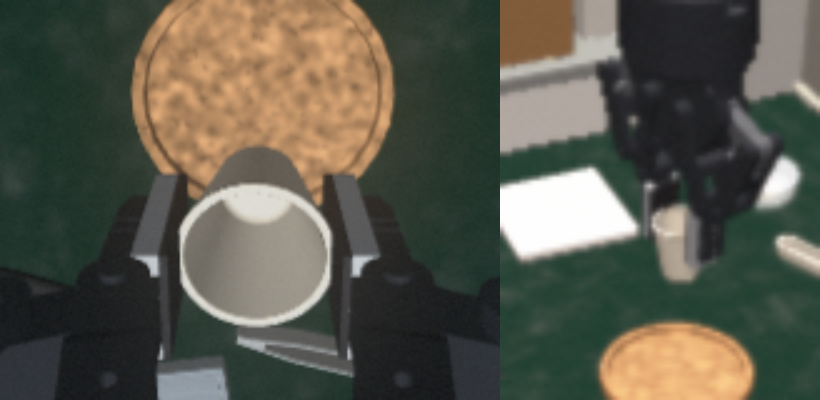

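>>> apply_moves([
  [[0,1,0,0,0,0],[-0.1,2.5,0,0,0,0],[-0.1,4.5,0,0,0,0],[-0.1,6.2,0,0,0,0],[-0.1,7.4,0,0,0,0],[-0.1,7.9,0,0,0,0],[-0.1,8,-0.5,0,0,0],[-0.1,8,-1.2,0,0,0],[-0.1,8,-1.8,0,0,0],[-0.1,8,-2.3,0,0,0],[-0.1,8,-2.3,0,0,0]],
])

```text
t: 9.32
ee_pos: [0.6455, 0.2223, -0.0003]
tcp_rot: [3.115, 0.405, -0.002]
wrist_force: [1.0, 0.3, -0.4]
finger_gap: 0.0314
```

>>> apply_moves([
  [[0,0,-0.2,0,0,0],[0,0,-0.35,0,0,0],[0,0,-0.45,0,0,0],[0,0,-0.5,0,0,0],[0,0,-0.5,0,0,0]],
])

```text
t: 9.95
ee_pos: [0.6458, 0.2224, -0.0124]
tcp_rot: [3.115, 0.405, -0.001]
wrist_force: [-0.7, -1.2, 3.1]
finger_gap: 0.0313
```

Run:
```python
from h import *
w=grab_frame('wrist');s=grab_frame('scene')
a=cv2.resize(w['pixels'][130:330,130:380],None,fx=2,fy=2);b=cv2.resize(s['pixels'][100:180,200:280],None,fx=5,fy=5)[:400]
save(np.hstack([a[:400],b]),'w6')
```

```text
(no output)
```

View pics/w6.png

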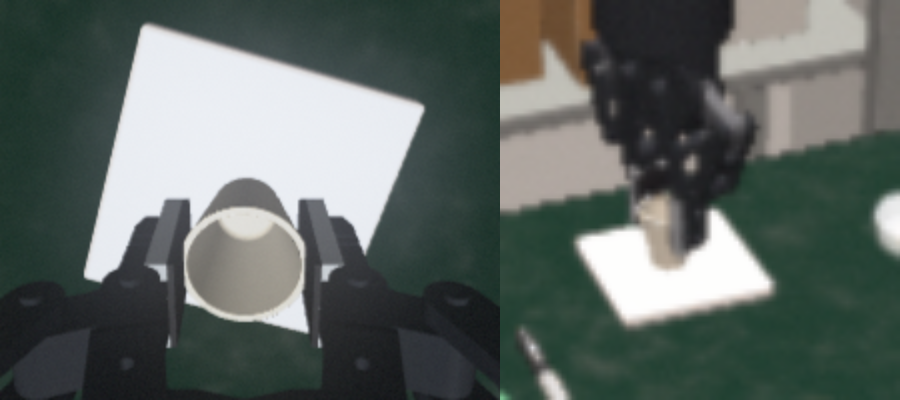

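>>> apply_moves([
  [[0,0,0,0,0,0],[0,0,0,0,0,0],[0,0,0,0,0,0]],
], fingers=60)

```text
t: 10.42
ee_pos: [0.6457, 0.2224, -0.0125]
tcp_rot: [3.115, 0.405, -0.001]
wrist_force: [0.2, -0.1, 0.1]
finger_gap: 0.06
```

>>> apply_moves([
  [[0,0,0.5,0,0,0],[0,0,1.5,0,0,0],[0,0,3,0,0,0],[0,0,5,0,0,0],[0,0,7,0,0,0],[0,0,8,0,0,0]],
])

```text
t: 11.18
ee_pos: [0.6464, 0.2231, 0.1927]
tcp_rot: [-3.115, -0.406, -0.006]
wrist_force: [0.1, 0.9, -0.2]
finger_gap: 0.0602
```

Run:
```python
from h import *
o=get_obs();w=grab_frame('wrist');t=grab_frame('top')
save(w['pixels'],'w7');print(o['ee_pos'],proj(w,[.645,.2224,.044]),proj(w,[.645,.2224,.008]))
save(t['pixels'][130:290,110:350],'t7',3)
```

```text
[0.64638396 0.22307038 0.1927398 ] [252.44234914 172.5259705 ] [252.35996105 166.45504428]
```

View pics/w7.png

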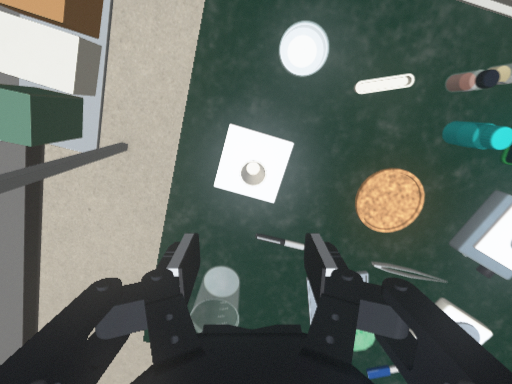

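>>> apply_moves([
  [[0,-1.5,0,0,0,0],[0,-3.5,0,0,0,0],[0,-5.7,0,0,0,0],[0,-7.9,0,0,0,0],[0,-10,0,0,0,0],[0,-12,0,0,0,0],[-0.1,-13.8,0,0,0,0],[-0.1,-15,0,0,0,0],[-0.1,-15.3,-1,0,0,0],[-0.1,-15.3,-1.5,0,0,0],[-0.1,-15.3,-1.5,0,0,0]],
])

```text
t: 12.65
ee_pos: [0.644, -0.1582, 0.155]
tcp_rot: [-3.114, -0.407, -0.007]
wrist_force: [-1.2, -0.6, -0.4]
finger_gap: 0.0599
```

Run:
```python
from h import *
o=get_obs();w=grab_frame('wrist');print(o['ee_pos'])
save(w['pixels'],'w8')
for q in [(.644,-.16,.111),(.644,-.16,.035),(.6455,-.152,.035)]:print(proj(w,q))
```

```text
[ 0.64397201 -0.15821663  0.155029  ]
[254.49099254 199.16025371]
[253.86514819 177.48999679]
[247.39868318 174.49582773]
```

View pics/w8.png

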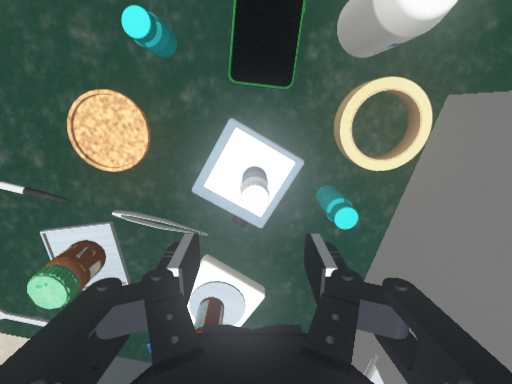

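Run:
```python
from h import *
w=grab_frame('wrist');p=w['pixels'][120:235,185:315]
save(np.clip((p.astype(float)-120)*1.9,0,255).astype(np.uint8),'w8c',6)
```

```text
(no output)
```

View pics/w8c.png

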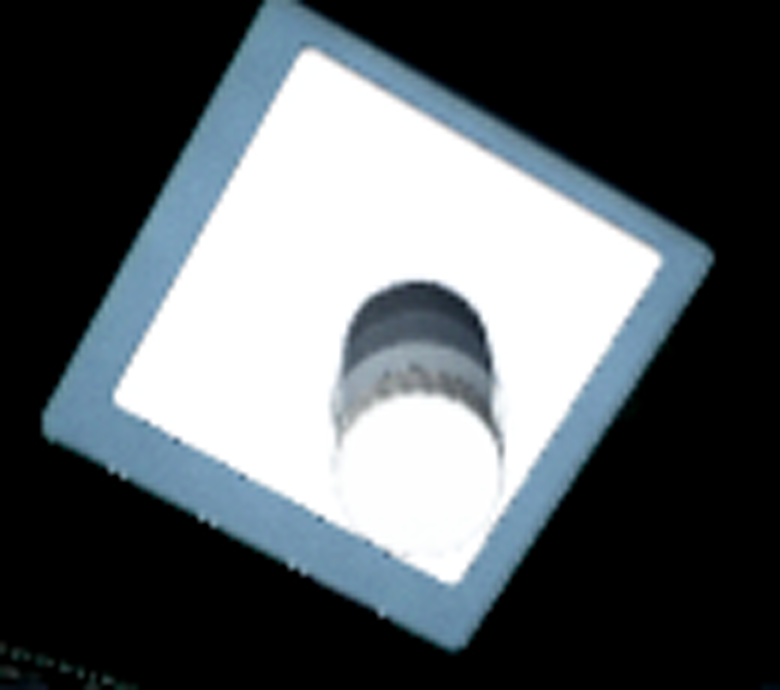

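>>> apply_moves([
  [[0,-0.1,-1,0,0,0],[0,-0.1,-2.5,0,0,0],[0,-0.1,-4,0,0,0],[0,-0.1,-5,0,0,0],[0,-0.1,-5.5,0,0,0],[0,-0.1,-5.5,0,0,0]],
])

```text
t: 13.5
ee_pos: [0.645, -0.1604, 0.019]
tcp_rot: [-3.114, -0.408, -0.01]
wrist_force: [0.3, 0.2, 0.8]
finger_gap: 0.0602
```

Run:
```python
from h import *
w=grab_frame('wrist');s=grab_frame('scene')
a=cv2.resize(w['pixels'][130:330,130:380],None,fx=1.6,fy=1.6);b=cv2.resize(s['pixels'][160:240,260:340],None,fx=4,fy=4)
save(np.hstack([a,b]),'w9')
```

```text
(no output)
```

View pics/w9.png

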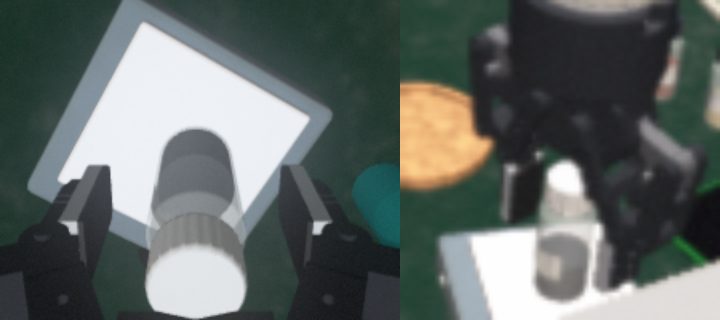

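>>> apply_moves([
  [[0,0,0,0,0,0],[0,0,0,0,0,0],[0,0,0,0,0,0],[0,0,0,0,0,0]],
], fingers=15)

```text
t: 14.1
ee_pos: [0.6462, -0.1609, 0.0212]
tcp_rot: [3.115, 0.407, 0.014]
wrist_force: [-2.0, 0.4, 8.7]
finger_gap: 0.0293
```

>>> apply_moves([
  [[0,0,0.3,0,0,0],[0,0,1,0,0,0],[0,0,2,0,0,0],[0,0,3,0,0,0],[0,0,3,0,0,0]],
])

```text
t: 14.72
ee_pos: [0.6476, -0.1611, 0.0994]
tcp_rot: [3.113, 0.407, 0.02]
wrist_force: [0.6, 0.0, -0.9]
finger_gap: 0.0296
```

Run:
```python
from h import *
w=grab_frame('wrist');s=grab_frame('scene')
a=cv2.resize(w['pixels'][130:330,130:380],None,fx=1.6,fy=1.6);b=cv2.resize(s['pixels'][140:240,260:360],None,fx=3.2,fy=3.2)
save(np.hstack([a,b]),'w10')
```

```text
(no output)
```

View pics/w10.png

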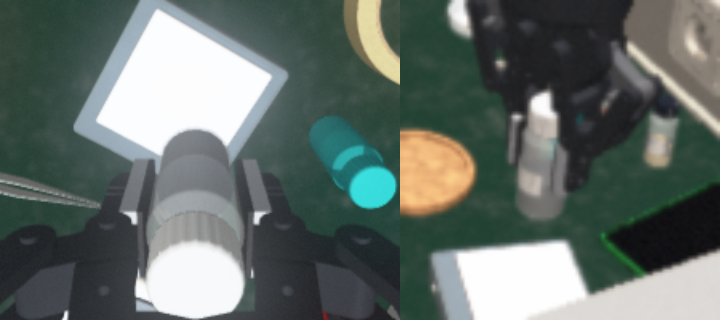

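Run:
```python
from h import *
t=grab_frame('top');w=grab_frame('wrist')
for f,b,n in((t,(210,270,145,205),'top'),):
    h=cv2.cvtColor(f['pixels'],cv2.COLOR_RGB2HSV).astype(int)
    m=(h[...,0]<25)&(h[...,1]>70)&(h[...,2]>120);k=np.zeros(m.shape,np.uint8);k[b[2]:b[3],b[0]:b[1]]=m[b[2]:b[3],b[0]:b[1]]*255
    c=max(cv2.findContours(k,0,1)[0],key=cv2.contourArea)
    for z in (.009,):
        P=np.array([plane(f,u,v,z)[:2] for u,v in c[:,0]],np.float32)*1000;print(n,cv2.fitEllipse(P),cv2.minEnclosingCircle(P))
o=get_obs();print(o['ee_pos'])
s=grab_frame('scene');f=s;h=cv2.cvtColor(f['pixels'],cv2.COLOR_RGB2HSV).astype(int)
m=(h[...,0]<25)&(h[...,1]>70)&(h[...,2]>120);k=np.zeros(m.shape,np.uint8);k[175:215,235:295]=m[175:215,235:295]*255
c=max(cv2.findContours(k,0,1)[0],key=cv2.contourArea);P=np.array([plane(f,u,v,.007)[:2] for u,v in c[:,0]],np.float32)*1000;print(cv2.fitEllipse(P),cv2.minEnclosingCircle(P))
```

```text
top ((646.509033203125, 20.57131576538086), (96.15928649902344, 97.26216125488281), 152.3939971923828) ((647.0220947265625, 20.448871612548828), 49.63948059082031)
[ 0.64580674 -0.16086531  0.09576081]
((645.2669677734375, 17.546775817871094), (95.33182525634766, 101.52670288085938), 156.4064178466797) ((645.28759765625, 17.46994400024414), 52.10771560668945)
```

>>> apply_moves([
  [[0,1,0,0,0,0],[0.1,2.5,0,0,0,0],[0.1,4.3,0,0,0,0],[0.1,5.8,0,0,0,0],[0.1,6.8,-0.3,0,0,0],[0.1,7.2,-1,0,0,0],[0.1,7.2,-2,0,0,0],[0.1,7.2,-3,0,0,0],[0.1,7.2,-3.6,0,0,0],[0.1,7.2,-3.6,0,0,0]],
])

```text
t: 16.23
ee_pos: [0.6475, 0.0187, 0.0042]
tcp_rot: [-3.115, -0.407, -0.009]
wrist_force: [-0.0, -0.1, 0.6]
finger_gap: 0.0295
```

Run:
```python
from h import *
w=grab_frame('wrist');s=grab_frame('scene');print(get_obs()['ee_pos'])
a=cv2.resize(w['pixels'][130:330,130:380],None,fx=1.6,fy=1.6);b=cv2.resize(s['pixels'][130:230,210:310],None,fx=3.2,fy=3.2)
save(np.hstack([a,b]),'w11')
```

```text
[0.64864531 0.01901043 0.00604909]
```

View pics/w11.png

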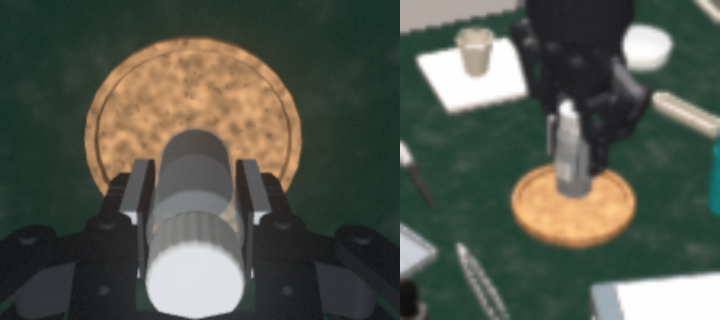

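>>> apply_moves([
  [[0,0,-0.2,0,0,0],[0,0,-0.4,0,0,0],[0,0,-0.5,0,0,0],[0,0,-0.55,0,0,0],[0,0,-0.6,0,0,0],[0,0,-0.6,0,0,0]],
])

```text
t: 17.08
ee_pos: [0.6486, 0.019, -0.009]
tcp_rot: [3.115, 0.407, 0.013]
wrist_force: [-0.0, 0.3, 0.1]
finger_gap: 0.0296
```

>>> apply_moves([
  [[0,0,-0.1,0,0,0],[0,0,-0.15,0,0,0],[0,0,-0.15,0,0,0]],
])

```text
t: 17.45
ee_pos: [0.6499, 0.0194, -0.0109]
tcp_rot: [3.115, 0.407, 0.017]
wrist_force: [-3.8, 0.4, 23.1]
finger_gap: 0.0294
```

>>> apply_moves([
  [[0,0,0.05,0,0,0],[0,0,0.05,0,0,0],[0,0,0.05,0,0,0]],
])

```text
t: 17.82
ee_pos: [0.6497, 0.0194, -0.0099]
tcp_rot: [3.115, 0.407, 0.017]
wrist_force: [-0.3, -0.7, -0.6]
finger_gap: 0.0291
```

>>> apply_moves([
  [[0,0,0,0,0,0],[0,0,0,0,0,0],[0,0,0,0,0,0]],
], fingers=60)

```text
t: 18.2
ee_pos: [0.6497, 0.0194, -0.0099]
tcp_rot: [3.115, 0.407, 0.017]
wrist_force: [-0.5, 0.4, 0.4]
finger_gap: 0.0605
```

>>> apply_moves([
  [[0,0,0.5,0,0,0],[0,0,1.5,0,0,0],[0,0,3,0,0,0],[0,0,5,0,0,0],[0,0,6,0,0,0],[0,0,6,0,0,0]],
], fingers=75)

```text
t: 18.95
ee_pos: [0.6508, 0.0195, 0.143]
tcp_rot: [3.114, 0.407, 0.023]
wrist_force: [0.8, 0.2, -0.4]
finger_gap: 0.0749
```

Run:
```python
from h import *
o=get_obs();w=grab_frame('wrist');s=grab_frame('scene');print(o['ee_pos'])
save(w['pixels'],'w12');save(s['pixels'][130:280,150:350],'s12',4)
```

```text
[0.65082364 0.01950414 0.14304787]
```

View pics/w12.png

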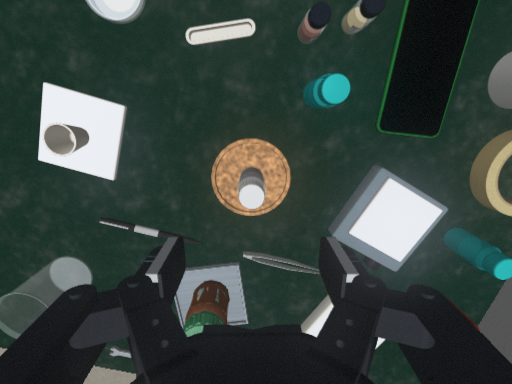

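View pics/s12.png

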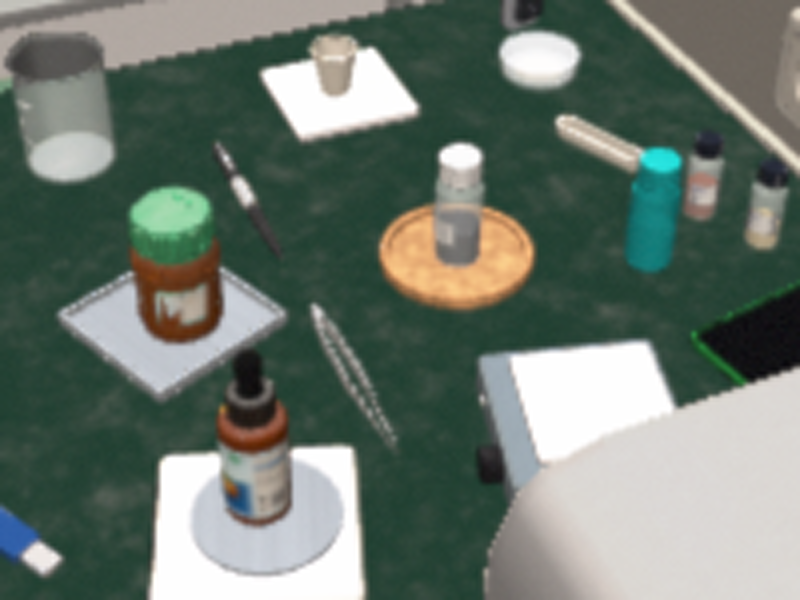

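>>> apply_moves([
  [[-1,0.1,0,0,0.17,0],[-2.5,0.2,0,0,0.17,0],[-4,0.3,0,0,0.17,0],[-5.5,0.4,0,0,0.17,0],[-6.6,0.4,0,0,0.17,0],[-7.1,0.4,-0.5,0,0.17,0],[-7.1,0.4,-1,0,0.17,0],[-7.1,0.4,-1,0,0.17,0]],
], fingers=82)

```text
t: 20.05
ee_pos: [0.4718, 0.0292, 0.1141]
tcp_rot: [-3.113, -0.407, 0.009]
wrist_force: [-0.5, 0.4, 1.0]
finger_gap: 0.082
```

Run:
```python
from h import *
o=get_obs();w=grab_frame('wrist');print(o['ee_pos'],o['tcp_rot'])
save(w['pixels'],'w13')
for q in [(.4715,.03,.084),(.466,.033,.009)]:print(proj(w,q))
```

```text
[0.47177527 0.02924566 0.1140757 ] [-3.11300062 -0.40685417  0.00933424]
[251.65288908 203.94062557]
[247.87355598 183.68821712]
```

View pics/w13.png

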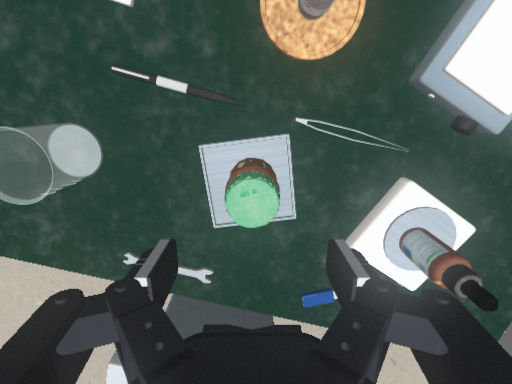

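>>> apply_moves([
  [[0,0,-1,0,0,0],[0,0,-2.3,0,0,0],[0,0,-3.5,0,0,0],[0,0,-4.4,0,0,0],[0,0,-4.8,0,0,0],[0,0,-4.9,0,0,0],[0,0,-4.9,0,0,0]],
])

```text
t: 20.98
ee_pos: [0.4727, 0.0294, -0.0073]
tcp_rot: [-3.113, -0.407, 0.007]
wrist_force: [0.1, -0.1, 0.1]
finger_gap: 0.0822
```

Run:
```python
from h import *
w=grab_frame('wrist');s=grab_frame('scene');print(get_obs()['ee_pos'])
a=cv2.resize(w['pixels'][130:330,130:380],None,fx=1.6,fy=1.6);b=cv2.resize(s['pixels'][130:230,150:250],None,fx=3.2,fy=3.2)
save(np.hstack([a,b]),'w14')
```

```text
[ 0.4727256   0.02939597 -0.0071697 ]
```

View pics/w14.png

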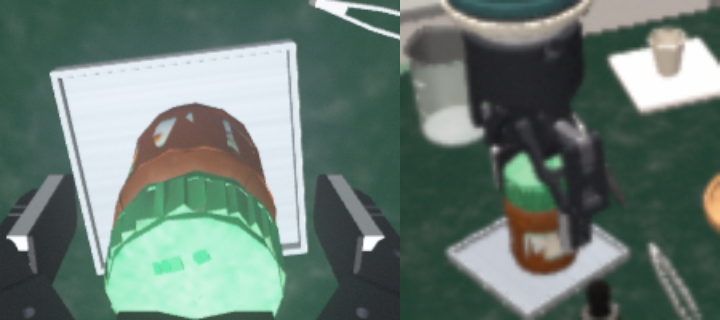

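>>> apply_moves([
  [[0,0,0,0,0,0],[0,0,0,0,0,0],[0,0,0,0,0,0],[0,0,0,0,0,0],[0,0,0,0,0,0]],
], fingers=30, newtons=30)

```text
t: 21.7
ee_pos: [0.473, 0.0293, -0.0066]
tcp_rot: [-3.114, -0.407, 0.005]
wrist_force: [-2.9, -1.4, 12.5]
finger_gap: 0.0464
```

>>> apply_moves([
  [[0,0,0.3,0,0,0],[0,0,1,0,0,0],[0,0,2.5,0,0,0],[0,0,4.5,0,0,0],[0,0,6,0,0,0],[0,0,6.5,0,0,0],[0,0,6.5,0,0,0]],
])

```text
t: 22.58
ee_pos: [0.4732, 0.0292, 0.1565]
tcp_rot: [-3.114, -0.407, 0.003]
wrist_force: [-0.0, -0.3, -1.5]
finger_gap: 0.0465
```

Run:
```python
from h import *
w=grab_frame('wrist');s=grab_frame('scene');print(get_obs()['ee_pos'])
a=cv2.resize(w['pixels'][130:330,130:380],None,fx=1.6,fy=1.6);b=cv2.resize(s['pixels'][100:220,150:270],None,fx=3.2,fy=3.2)[:320]
save(np.hstack([a,b]),'w15')
# refine stirrer plate
t=grab_frame('top');h=cv2.cvtColor(t['pixels'],cv2.COLOR_RGB2HSV).astype(int)
m=(h[...,1]<15)&(h[...,2]>220);k=np.zeros(m.shape,np.uint8);k[145:203,285:350]=m[145:203,285:350]*255
c=max(cv2.findContours(k,0,1)[0],key=cv2.contourArea);P=np.array([plane(t,u,v,.035)[:2] for u,v in c[:,0]],np.float32)*1000;print(cv2.minAreaRect(P))
```

```text
[0.47241178 0.02921985 0.15503578]
((645.739501953125, -152.46595764160156), (80.57806396484375, 79.98413848876953), 74.84730529785156)
```

View pics/w15.png

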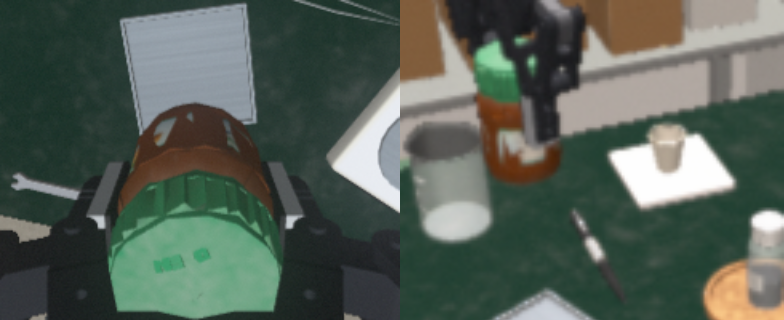

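>>> apply_moves([
  [[0.7,-0.7,0,0,0,0],[1.9,-2,0,0,0,0],[3.3,-3.4,0,0,0,0],[4.6,-4.8,0,0,0,0],[5.8,-6,0,0,0,0],[6.7,-7,0,0,0,0],[7,-7.3,-0.8,0,0,0],[7,-7.3,-2,0,0,0],[7,-7.3,-3.2,0,0,0],[7,-7.3,-4.2,0,0,0],[7,-7.3,-4.7,0,0,0],[7,-7.3,-4.7,0,0,0]],
])

```text
t: 24.22
ee_pos: [0.6467, -0.1529, 0.0361]
tcp_rot: [-3.112, -0.407, 0.011]
wrist_force: [0.3, 0.7, -0.8]
finger_gap: 0.0466
```

Run:
```python
from h import *
w=grab_frame('wrist');s=grab_frame('scene');o=get_obs();print(o['ee_pos'],o['tcp_rot'])
a=cv2.resize(w['pixels'][130:330,130:380],None,fx=1.6,fy=1.6);b=cv2.resize(s['pixels'][150:250,250:350],None,fx=3.2,fy=3.2)[:320]
save(np.hstack([a,b]),'w16')
```

```text
[ 0.64770214 -0.15312194  0.03790868] [-3.11331681 -0.40730625  0.0071034 ]
```

View pics/w16.png

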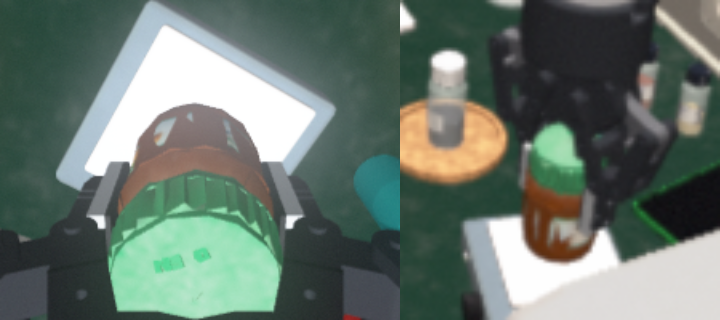

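>>> apply_moves([
  [[0,0,-0.2,0,0,0],[0,0,-0.35,0,0,0],[0,0,-0.45,0,0,0],[0,0,-0.52,0,0,0],[0,0,-0.55,0,0,0],[0,0,-0.55,0,0,0]],
])

```text
t: 25.08
ee_pos: [0.6478, -0.1531, 0.0246]
tcp_rot: [-3.113, -0.407, 0.007]
wrist_force: [-2.4, 0.7, 4.1]
finger_gap: 0.0465
```

Contact at about 4 N; releasing.

>>> apply_moves([
  [[0,0,0,0,0,0],[0,0,0,0,0,0],[0,0,0,0,0,0],[0,0,0,0,0,0]],
], fingers=80)

```text
t: 25.58
ee_pos: [0.6478, -0.1531, 0.0245]
tcp_rot: [-3.113, -0.407, 0.007]
wrist_force: [0.4, -0.3, -0.0]
finger_gap: 0.0799
```

>>> apply_moves([
  [[0,0,0.5,0,0.1,0],[0,0,1.5,0,0.1,0],[0,0,3,0,0.1,0],[0,0,5,0,0.1,0],[0,0,6,0,0.1,0],[-1,0,6,0,0.1,0],[-2.5,0,6,0,0.1,0],[-4.3,0,6,0,0.1,0],[-6,0,6,0,0.1,0],[-7,0.1,6,0,0.1,0],[-7.5,0.1,6,0,0.1,0],[-7.5,0.1,6,0,0.1,0]],
], fingers=60)

```text
t: 27.08
ee_pos: [0.4605, -0.1509, 0.1752]
tcp_rot: [-3.113, -0.407, 0.019]
wrist_force: [-0.2, -0.0, -0.1]
finger_gap: 0.0598
```

Run:
```python
from h import *
w=grab_frame('wrist');o=get_obs();print(o['ee_pos'],o['tcp_rot'])
save(w['pixels'],'w17')
for q in [(.459,-.150,.137),(.459,-.15,.095),(.459,-.150,.035),(.460,-.157,.035),(.646,-.1525,.115)]:print(proj(w,q))
s=grab_frame('scene');save(s['pixels'][130:280,150:350],'s17',4)
```

```text
[ 0.46105864 -0.15076699  0.17505122] [-3.11270762 -0.40725025  0.01924834]
[251.16650258 201.59646164]
[251.37453006 186.90521093]
[251.58340061 172.15442058]
[257.38968724 172.82481224]
[321.33185798 -44.32007501]
```

View pics/w17.png

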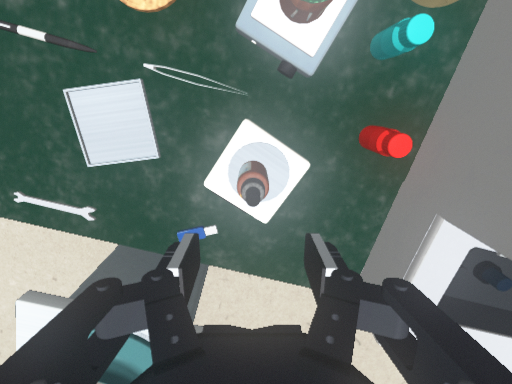

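View pics/s17.png

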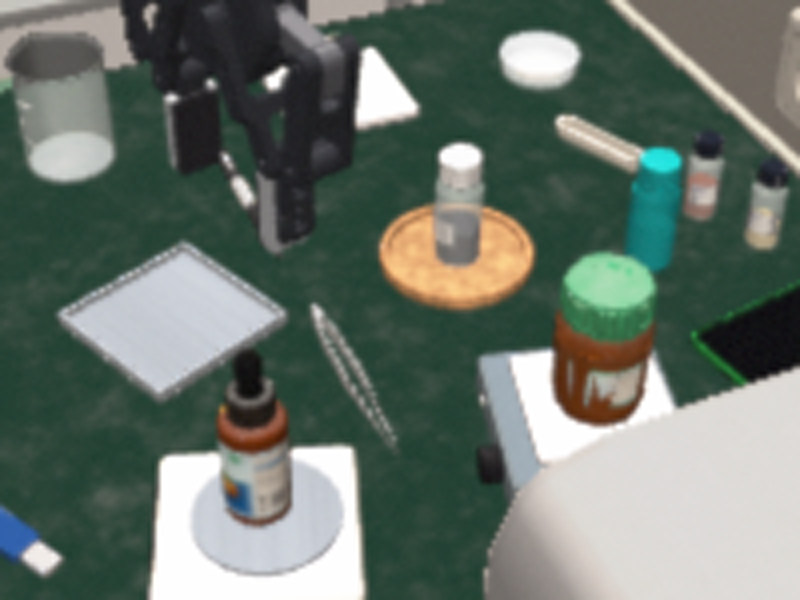

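>>> apply_moves([
  [[0,0,-1,0,-0.14,0],[0,0,-2.3,0,-0.14,0],[0,0,-3.6,0,-0.14,0],[0,0,-4.6,0,-0.14,0],[0,0,-5,0,-0.14,0],[0,0,-5,0,-0.14,0]],
])

```text
t: 27.92
ee_pos: [0.4616, -0.1503, 0.0497]
tcp_rot: [-3.113, -0.408, 0.001]
wrist_force: [-0.1, 0.5, 0.7]
finger_gap: 0.0598
```

Run:
```python
from h import *
w=grab_frame('wrist');s=grab_frame('scene');o=get_obs();print(o['ee_pos'],o['tcp_rot'])
a=cv2.resize(w['pixels'][130:380,130:380],None,fx=1.6,fy=1.6);b=cv2.resize(s['pixels'][170:290,160:280],None,fx=3.34,fy=3.34)[:400]
save(np.hstack([a,b]),'w18')
```

```text
[ 0.46197477 -0.15067457  0.05060246] [-3.11424502e+00 -4.08014108e-01 -1.16649777e-03]
```

View pics/w18.png

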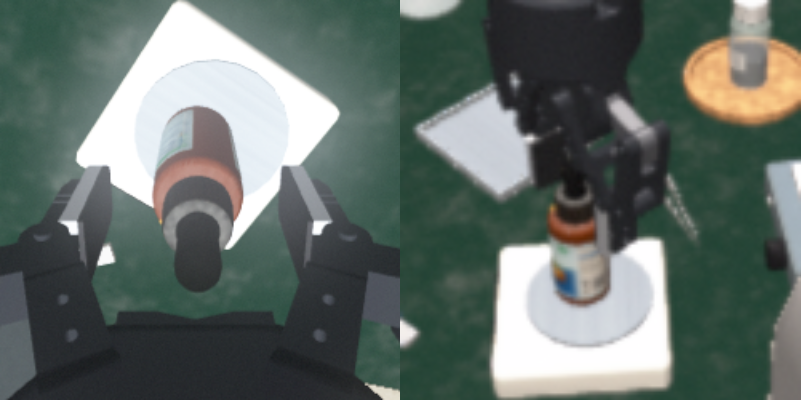

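>>> apply_moves([
  [[-0.05,0,-0.2,0,0,0],[-0.05,0,-0.4,0,0,0],[-0.05,0,-0.6,0,0,0],[-0.05,0,-0.68,0,0,0],[-0.05,0,-0.68,0,0,0]],
])

```text
t: 28.65
ee_pos: [0.4607, -0.1506, 0.0334]
tcp_rot: [-3.114, -0.408, -0.001]
wrist_force: [0.1, -0.1, 0.0]
finger_gap: 0.0601
```

>>> apply_moves([
  [[0,0,0,0,0,0],[0,0,0,0,0,0],[0,0,0,0,0,0],[0,0,0,0,0,0],[0,0,0,0,0,0]],
], fingers=20, newtons=25)

```text
t: 29.28
ee_pos: [0.4608, -0.1507, 0.0336]
tcp_rot: [-3.114, -0.408, -0.001]
wrist_force: [-0.5, -0.4, 5.5]
finger_gap: 0.0314
```

Run:
```python
from h import *
w=grab_frame('wrist');s=grab_frame('scene');o=get_obs();print(o['ee_pos'],o['tcp_rot'])
a=cv2.resize(w['pixels'][130:380,130:380],None,fx=1.6,fy=1.6);b=cv2.resize(s['pixels'][170:290,160:280],None,fx=3.34,fy=3.34)[:400]
save(np.hstack([a,b]),'w19')
```

```text
[ 0.46086189 -0.15071203  0.03361331] [-3.11431635e+00 -4.08129885e-01 -1.27044739e-03]
```

View pics/w19.png

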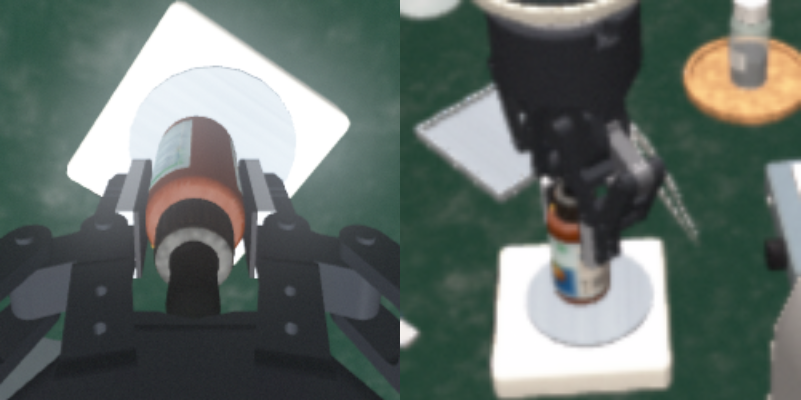

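>>> apply_moves([
  [[0,0,0.3,0,0,0],[0,0,1,0,0,0],[0,0,2,0,0,0],[0,0,3,0,0,0],[0,0,3.2,0,0,0],[0,0,3.2,0,0,0]],
])

```text
t: 30.12
ee_pos: [0.4608, -0.1509, 0.1139]
tcp_rot: [-3.115, -0.408, -0.002]
wrist_force: [0.2, -0.7, -1.4]
finger_gap: 0.0312
```

Run:
```python
from h import *
w=grab_frame('wrist');s=grab_frame('scene');o=get_obs();print(o['ee_pos'],o['tcp_rot'])
a=cv2.resize(w['pixels'][130:380,130:380],None,fx=1.6,fy=1.6);b=cv2.resize(s['pixels'][150:270,160:280],None,fx=3.34,fy=3.34)[:400]
save(np.hstack([a,b]),'w20')
t=grab_frame('top');h=cv2.cvtColor(t['pixels'],cv2.COLOR_RGB2HSV).astype(int)
for thr in(130,150):
  m=(h[...,1]<50)&(h[...,2]>thr);k=np.zeros(m.shape,np.uint8);k[218:285,203:270]=m[218:285,203:270]*255
  c=max(cv2.findContours(k,0,1)[0],key=cv2.contourArea);P=np.array([plane(t,u,v,.008)[:2] for u,v in c[:,0]],np.float32)*1000;print(cv2.minAreaRect(P))
for f,b in((s,(150,240,180,240)),):
  h=cv2.cvtColor(f['pixels'],cv2.COLOR_RGB2HSV).astype(int)
  m=(h[...,1]<50)&(h[...,2]>130);k=np.zeros(m.shape,np.uint8);k[b[2]:b[3],b[0]:b[1]]=m[b[2]:b[3],b[0]:b[1]]*255
  c=max(cv2.findContours(k,0,1)[0],key=cv2.contourArea);P=np.array([plane(f,u,v,.008)[:2] for u,v in c[:,0]],np.float32)*1000;print('scene',cv2.minAreaRect(P))
```

```text
[ 0.46042973 -0.15062447  0.1130799 ] [-3.11388366e+00 -4.07969201e-01 -3.62733930e-05]
((466.5390930175781, 32.422969818115234), (98.70030212402344, 98.32576751708984), 22.023523330688477)
((466.549560546875, 32.724674224853516), (96.82003784179688, 97.4334945678711), 22.101118087768555)
scene ((456.08404541015625, 18.118789672851562), (98.89273834228516, 148.3304443359375), 2.6033074855804443)
```

View pics/w20.png

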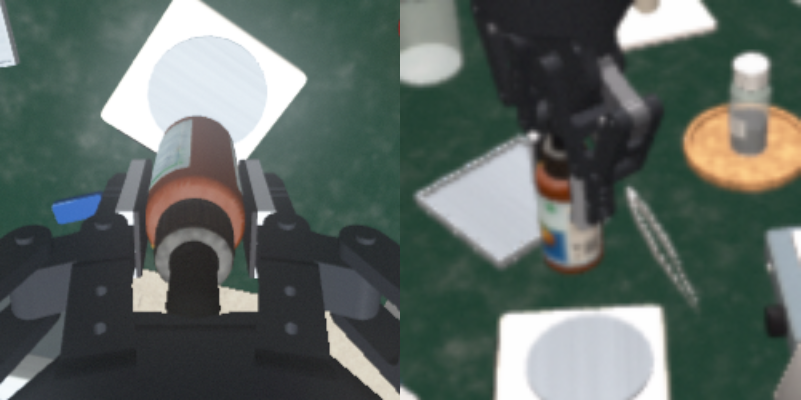

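>>> apply_moves([
  [[0,1,0,0,0,0],[0.1,2.5,0,0,0,0],[0.2,4.3,0,0,0,0],[0.3,5.9,0,0,0,0],[0.3,7,0,0,0,0],[0.3,7.3,-0.6,0,0,0],[0.3,7.3,-1.6,0,0,0],[0.3,7.3,-2.6,0,0,0],[0.3,7.3,-3.5,0,0,0],[0.3,7.3,-3.9,0,0,0],[0.3,7.3,-3.9,0,0,0]],
])

```text
t: 31.65
ee_pos: [0.4675, 0.0322, 0.0151]
tcp_rot: [-3.113, -0.409, 0.002]
wrist_force: [0.1, -0.2, -0.2]
finger_gap: 0.0312
```

Run:
```python
from h import *
w=grab_frame('wrist');s=grab_frame('scene');o=get_obs();print(o['ee_pos'],o['tcp_rot'])
a=cv2.resize(w['pixels'][130:380,130:380],None,fx=1.6,fy=1.6);b=cv2.resize(s['pixels'][120:240,140:260],None,fx=3.34,fy=3.34)[:400]
save(np.hstack([a,b]),'w21')
```

```text
[0.46820405 0.0320531  0.01598134] [-3.11363476e+00 -4.08273085e-01 -5.47196715e-04]
```

View pics/w21.png

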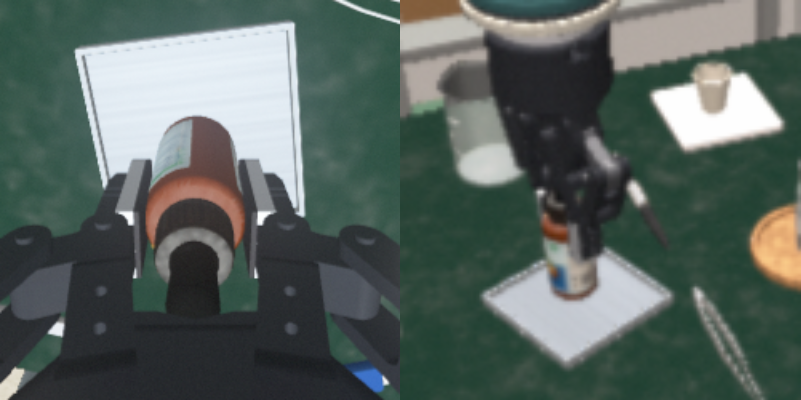

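Centred over the tray; 13 mm to go.

>>> apply_moves([
  [[0,0,-0.2,0,0,0],[0,0,-0.35,0,0,0],[0,0,-0.45,0,0,0],[0,0,-0.52,0,0,0],[0,0,-0.56,0,0,0],[0,0,-0.56,0,0,0]],
])

```text
t: 32.5
ee_pos: [0.4686, 0.0319, 0.0025]
tcp_rot: [-3.114, -0.408, -0.001]
wrist_force: [-1.9, -2.3, 12.1]
finger_gap: 0.0314
```

>>> apply_moves([
  [[0,0,0,0,0,0],[0,0,0,0,0,0],[0,0,0,0,0,0]],
], fingers=60)

```text
t: 32.88
ee_pos: [0.4686, 0.032, 0.0024]
tcp_rot: [-3.114, -0.408, -0.001]
wrist_force: [0.6, 0.5, -0.0]
finger_gap: 0.0604
```

>>> apply_moves([
  [[0,0,0.5,0,0,0],[0,0,1.5,0,0,0],[0,0,3,0,0,0],[0,0,5,0,0,0],[0,0,7,0,0,0],[1.5,1.5,7,0,0,0],[3,3,7,0,0,0],[4.5,4.7,7,0,0,0],[6,6.3,7,0,0,0],[7,7.4,7,0,0,0],[7.1,7.6,6,0,0,0],[7.1,7.6,5,0,0,0]],
])

```text
t: 34.38
ee_pos: [0.6455, 0.2222, 0.1266]
tcp_rot: [-3.114, -0.409, -0.001]
wrist_force: [-0.7, 0.2, -0.4]
finger_gap: 0.0602
```

Run:
```python
from h import *
w=grab_frame('wrist');o=get_obs();print(o['ee_pos'],o['tcp_rot'])
save(w['pixels'],'w22')
for q in [(.644,.2225,.044),(.644,.2225,.008)]:print(proj(w,q))
s=grab_frame('scene');save(s['pixels'][130:280,150:350],'s22',4)
```

```text
[0.64407341 0.22086052 0.12299124] [ 3.11478857  0.40899876 -0.00591296]
[251.73941429 187.32801042]
[251.75663458 178.23194551]
```

View pics/w22.png

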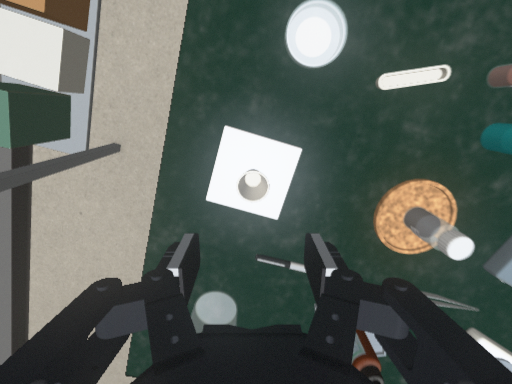

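View pics/s22.png

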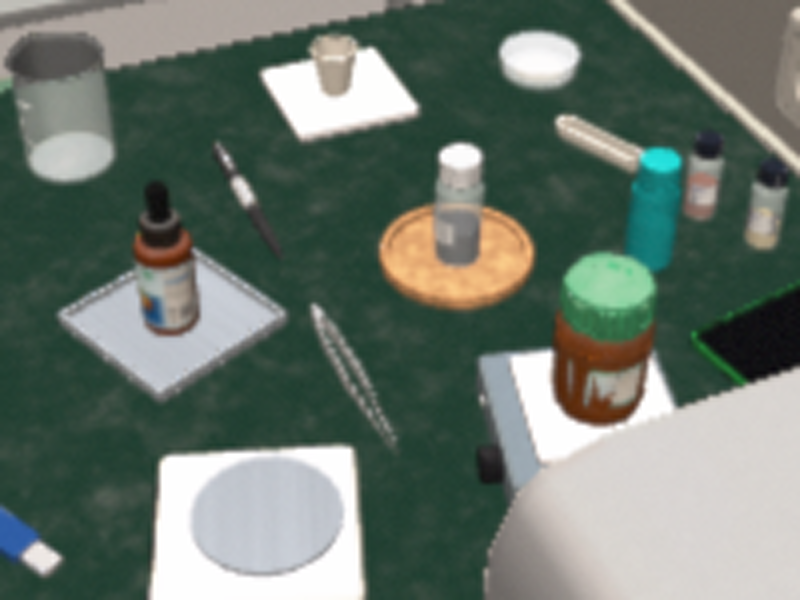

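>>> apply_moves([
  [[0.05,0.05,-1,0,0,0],[0.05,0.05,-2.3,0,0,0],[0.05,0.05,-3.6,0,0,0],[0.05,0.05,-4.6,0,0,0],[0.05,0.05,-5.2,0,0,0],[0.05,0.05,-5.45,0,0,0],[0.05,0.05,-5.45,0,0,0]],
])

```text
t: 35.35
ee_pos: [0.6457, 0.222, -0.0111]
tcp_rot: [3.115, 0.408, -0.005]
wrist_force: [-1.0, 0.6, 1.0]
finger_gap: 0.06
```

>>> apply_moves([
  [[0,0,0,0,0,0],[0,0,0,0,0,0],[0,0,0,0,0,0],[0,0,0,0,0,0],[0,0,0,0,0,0]],
], fingers=15)

```text
t: 35.98
ee_pos: [0.6464, 0.2223, -0.0102]
tcp_rot: [-3.115, -0.408, 0.003]
wrist_force: [-0.3, -1.0, 6.5]
finger_gap: 0.0315
```

>>> apply_moves([
  [[0,0,0.3,0,0,0],[0,0,1,0,0,0],[0,0,2.5,0,0,0],[0,0,4.5,0,0,0],[0,0,6,0,0,0],[0,0,6.4,0,0,0],[0,0,6.4,0,0,0]],
])

```text
t: 36.85
ee_pos: [0.6465, 0.2223, 0.1507]
tcp_rot: [-3.115, -0.408, 0.001]
wrist_force: [0.5, -0.9, -0.4]
finger_gap: 0.0313
```

Run:
```python
from h import *
w=grab_frame('wrist');s=grab_frame('scene');o=get_obs();print(o['ee_pos'],o['tcp_rot'])
a=cv2.resize(w['pixels'][130:380,130:380],None,fx=1.6,fy=1.6);b=cv2.resize(s['pixels'][60:180,190:310],None,fx=3.34,fy=3.34)[:400]
save(np.hstack([a,b]),'w23')
f=grab_frame('top');im=f['pixels'].astype(int);d=im[...,2]-im[...,0]
k=np.zeros(d.shape,np.uint8);k[235:280,296:344]=((d>0)*255)[235:280,296:344];k=cv2.morphologyEx(k,cv2.MORPH_OPEN,np.ones((3,3)))
c=max(cv2.findContours(k,0,1)[0],key=cv2.contourArea);P=np.array([plane(f,u,v,.035)[:2] for u,v in c[:,0]],np.float32)*1000;print(cv2.fitEllipse(P),cv2.minEnclosingCircle(P))
```

```text
[0.64590236 0.22194789 0.14892476] [ 3.11480827  0.40814049 -0.00490553]
((459.6885070800781, -157.29283142089844), (73.38233184814453, 73.71536254882812), 72.7059555053711) ((459.5732421875, -157.06747436523438), 38.41606903076172)
```

View pics/w23.png

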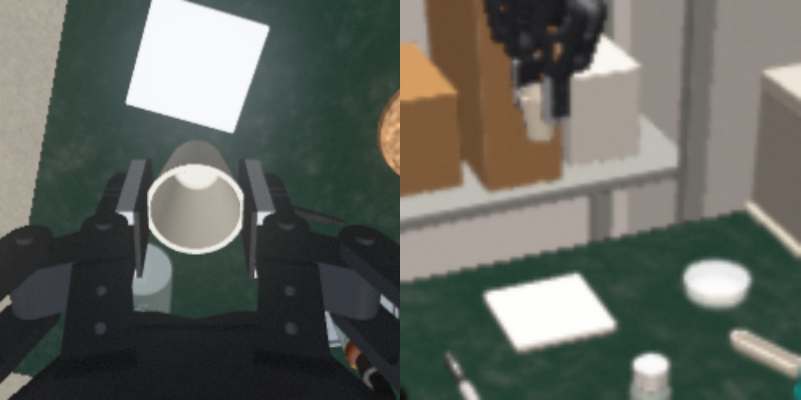

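>>> apply_moves([
  [[-0.4,-0.9,0,0,0,0],[-1.2,-2.5,0,0,0,0],[-2.2,-4.5,0,0,0,0],[-3.2,-6.5,0,0,0,0],[-4.2,-8.5,0,0,0,0],[-5.2,-10.5,0,0,0,0],[-6.1,-12.4,0,0,0,0],[-6.9,-14,0,0,0,0],[-7.3,-14.9,0,0,0,0],[-7.4,-15.2,-0.5,0,0,0],[-7.4,-15.2,-1.5,0,0,0],[-7.4,-15.2,-2,0,0,0]],
])

```text
t: 38.5
ee_pos: [0.4603, -0.1569, 0.0968]
tcp_rot: [-3.113, -0.41, 0.008]
wrist_force: [-0.1, -0.4, 0.2]
finger_gap: 0.0313
```

>>> apply_moves([
  [[0,0,-0.8,0,0,0],[0,0,-1.7,0,0,0],[0,0,-2.3,0,0,0],[0,0,-2.6,0,0,0],[0,0,-2.6,0,0,0]],
])

```text
t: 39.12
ee_pos: [0.4604, -0.1566, 0.0317]
tcp_rot: [-3.113, -0.41, 0.009]
wrist_force: [-0.6, -0.1, -0.4]
finger_gap: 0.0311
```

Run:
```python
from h import *
w=grab_frame('wrist');s=grab_frame('scene');o=get_obs();print(o['ee_pos'],o['tcp_rot'])
a=cv2.resize(w['pixels'][130:380,130:380],None,fx=1.6,fy=1.6);b=cv2.resize(s['pixels'][170:290,150:270],None,fx=3.34,fy=3.34)[:400]
save(np.hstack([a,b]),'w24')
```

```text
[ 0.460653   -0.15695146  0.03230022] [-3.11342387 -0.40997392  0.0072148 ]
```

View pics/w24.png

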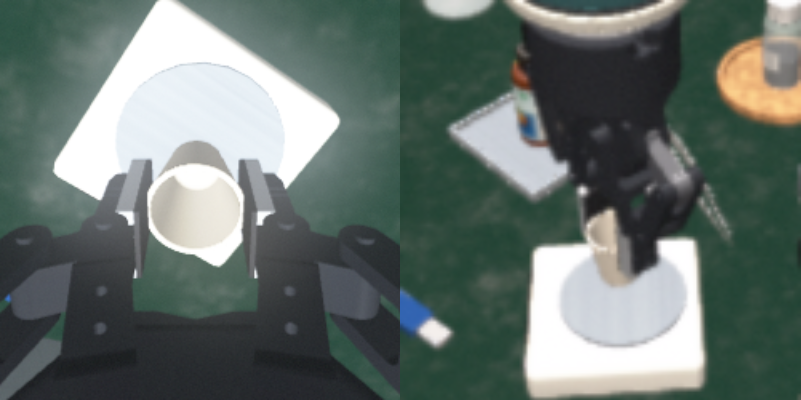

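>>> apply_moves([
  [[0,0,-0.25,0,0,0],[0,0,-0.45,0,0,0],[0,0,-0.55,0,0,0],[0,0,-0.6,0,0,0],[0,0,-0.65,0,0,0],[0,0,-0.65,0,0,0]],
])

```text
t: 39.98
ee_pos: [0.4613, -0.1569, 0.0167]
tcp_rot: [-3.114, -0.41, 0.006]
wrist_force: [-1.7, 0.4, 12.7]
finger_gap: 0.0313
```

>>> apply_moves([
  [[0,0,0,0,0,0],[0,0,0,0,0,0],[0,0,0,0,0,0]],
], fingers=60)

```text
t: 40.35
ee_pos: [0.4612, -0.1569, 0.0166]
tcp_rot: [-3.114, -0.41, 0.006]
wrist_force: [-0.1, -0.5, 0.5]
finger_gap: 0.06
```

>>> apply_moves([
  [[0,0,0.5,0,0,0],[0,0,1.5,0,0,0],[0,0,3,0,0,0],[0,0,5,0,0,0],[0,0,7,0,0,0],[0,0,9,0,0,0],[-1,-1,10,0,0,0],[-2.5,-1.5,10,0,0,0],[-4,-2,10,0,0,0],[-4,-2,10,0,0,0],[-4,-2,10,0,0,0]],
])

```text
t: 41.72
ee_pos: [0.3617, -0.2066, 0.2672]
tcp_rot: [-3.115, -0.411, 0.005]
wrist_force: [-0.2, -0.6, -0.5]
finger_gap: 0.0599
```

Run:
```python
from h import *
o=get_obs();print(o['t'],o['ee_pos'],o['joint_vel'])
t=grab_frame('top');save(t['pixels'][120:300,110:390],'t25',2.8)
s=grab_frame('scene');save(s['pixels'][120:300,140:360],'s25',3.5)
w=grab_frame('wrist');save(w['pixels'],'w25')
for n,f in(('top',t),('scene',s)):
  for k,q in {'pan':(.4597,-.157,.035),'crtop':(.4597,-.157,.071),'tray':(.4665,.0325,.004),'teat':(.4665,.0325,.106),'cork':(.646,.02,.004),'vcap':(.646,.02,.08),'plate':(.6457,-.1525,.035),'jcap':(.6457,-.1525,.115)}.items():
    p=proj(f,q);print(n,k,((p-[110,120])*2.8+1.4 if n=='top' else (p-[140,120])*3.5+1.7).round())
```

```text
41.725 [ 0.36166152 -0.20660982  0.26723403] [-0.01487711  0.01911975 -0.004438   -0.00639142  0.00278135 -0.0021673
 -0.00339857]
top pan [587. 381.]
top crtop [594. 384.]
top tray [346. 366.]
top teat [337. 372.]
top cork [366. 147.]
top vcap [361. 131.]
top plate [581. 144.]
top jcap [597. 127.]
scene pan [268. 479.]
scene crtop [264. 434.]
scene tray [187. 312.]
scene teat [172. 190.]
scene cork [434. 257.]
scene vcap [437. 170.]
scene plate [555. 381.]
scene jcap [567. 280.]
```

View pics/t25.png

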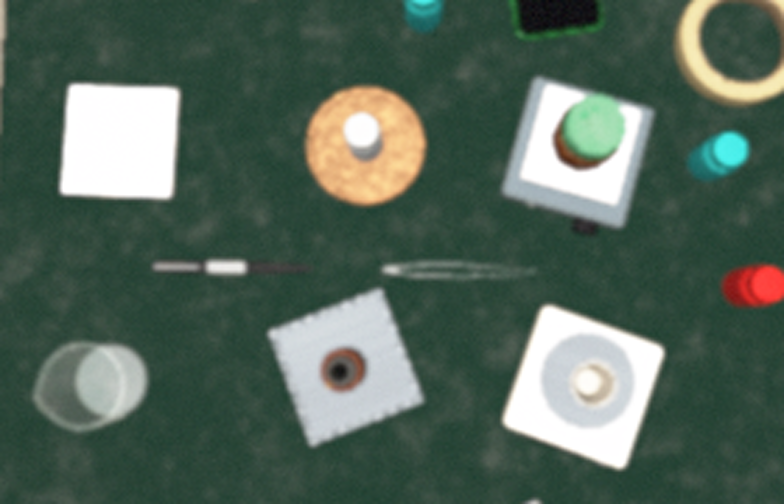

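View pics/s25.png

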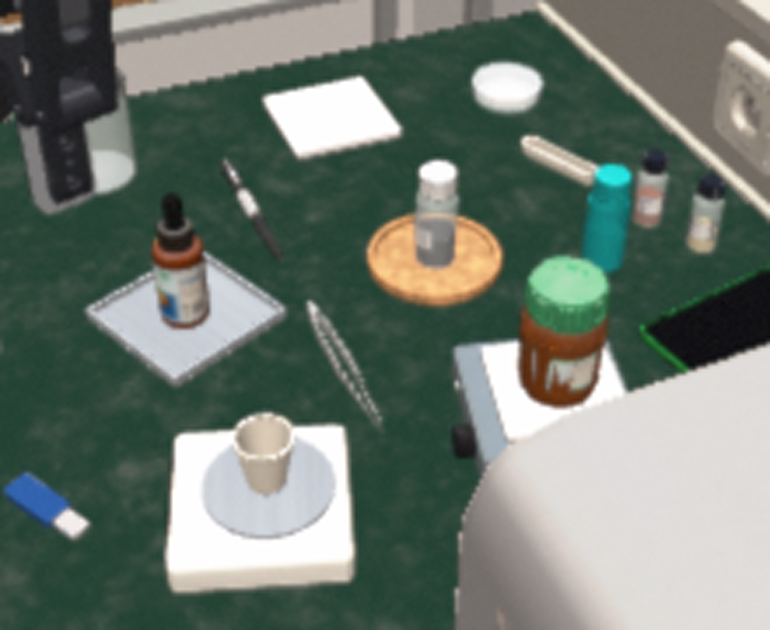

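```bash
python3 -c "
from station import *
o=get_obs();print(o['t'],o['wrist_force'],o['joint_vel'].round(3) if hasattr(o['joint_vel'],'round') else '')
print(hand_in())"
```

```text
41.875 [-0.67437354 -0.57950625 -0.48213997] [-0.001  0.005  0.004  0.004  0.001 -0.     0.003]
the job is handed in; nothing more can be done
None
```

All four containers stand on their own stations, and I handed the job in at about 42 s of the 134 s allowed. I parked the crucible on the tile, moved the vial to the cork stand, the jar to the stirrer and the dropper bottle to the drip tray. Last, I put the crucible on the balance.

**Last checks (top and scene views):** each container is upright. In the top view each top is within about 4 mm of where it should appear over the middle of its station. The beaker sits at the same pixels as at the start. The gripper was clear of everything and the arm was still.

**What failed or disagreed:**
- **First grasp missed:** the first close on the crucible shut on air above the rim. Both the wrist and scene cameras put the finger ends about 37 mm above the reported TCP height. I used that offset for all later grasps; contact when setting down came at the heights it gave.
- **Vial pressed down:** it met the cork stand with about 23 N for a moment, and I eased off before letting go. The other three set-downs were about 12 N or less.
- **Drip tray measurement:** one reading from the scene view was spoilt by the bottle in front of it, so I ignored it and used the top view.

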